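# Strip the coffee grinder for washing

### The job

The coffee grinder is due for washing. Move every shaker that stands round its rotary switch onto the wooden board, standing upright, and turn the switch to off; only then unscrew the hopper anticlockwise until its thread lets go, lift it off and put it in the steel tray, and put the burr holder from under it in the tray too. Leave the teaspoon, the cake fork and the glass mug where they are.

Things in the scene. Friction and masses are not known exactly. Their poses are not given: they have to be found in the camera images.
- grinder: Squat white coffee grinder, fixed. Origin on the worktop under the hopper's vertical axis, z up. Motor block 118 x 118 mm, 80 mm high, centred on the origin; on it a steel neck (z 80 to 116 mm) with the hopper's thread. A low switch pod, 80 mm wide in x, 30 mm high, reaches from the block to y = -180 mm. Wall cupboards overhang from x = 0.57 m, 0.46 m up.
- switch (a joint): Rotary switch on the pod, vertical axis. 0 = on (its bar lies along the grinder's y axis, towards a stroke mark), 1.571 = off (bar along the grinder's x, towards a round mark), between end stops. It grows clockwise seen from above: off is a quarter turn clockwise. An over-centre spring (about 0.15 N m) snaps it to the nearer end. Starts on.
- switch_grip (a point): On the axis of the switch, 55.5 mm above the worktop, at the height to grip its black bar. The bar is 54 mm long, 12 mm thick, and stands from 36 to 65 mm above the worktop.
- hopper: Grey screw-on top, 0.22 kg. Origin: centre of its lower edge (80 mm above the worktop when screwed home), z up. Hollow skirt 66 mm wide, 76 mm high; above it a round grip 45 mm wide, z 76 to 105 mm. Unscrews anticlockwise from above, easily, rising 9 mm a turn (3 mm of play), free after 1.5 to 2 turns (about 14 mm up); lift 70 mm more to clear the burr holder.
- burr_holder: Loose part, 0.12 kg, upright in a 6 mm deep recess on top of the neck, hidden under the hopper at first. Origin: centre of its underside (110 mm above the worktop in place), z up. Steel disc 33 mm wide, 10 mm thick; on it a black tab 26 mm long in its x, 12 mm thick in its y, z 10 to 38 mm. Any yaw.
- parts_tray: Loose steel tray, outside 200 x 120 mm (long in its x), rim 18 mm high, walls and floor 4 mm thick, for the hopper and the burr holder. Origin at the centre of its underside.
- board: Wooden board with a low raised edge, fixed, outside 210 x 90 mm (long in its x), edge 14 mm high, walls and floor 5 mm thick. Origin at the centre of its underside; the shakers belong on its floor.
- shaker_a: Shaker of clear glass with a grey domed top, 44 mm in diameter at the widest (39 mm where fingers meet it), 90 mm high, 0.1 kg; origin at the centre of its underside. One to three of the three shakers are there, standing round the switch; may be absent.
- shaker_b: Shaker of clear glass with a grey domed top, 44 mm in diameter at the widest (39 mm where fingers meet it), 90 mm high, 0.1 kg; origin at the centre of its underside. One to three of the three shakers are there, standing round the switch; may be absent.
- shaker_c: Shaker of clear glass with a grey domed top, 44 mm in diameter at the widest (39 mm where fingers meet it), 90 mm high, 0.1 kg; origin at the centre of its underside. One to three of the three shakers are there, standing round the switch; may be absent.
- teaspoon: Teaspoon with a red handle, 132 mm long, lying behind the switch, to the right; to be left alone. Origin under its middle, long in its x.
- cake_fork: Cake fork with a red handle, 146 mm long, lying behind the grinder; to be left alone. Origin under its middle, long in its x.
- mug: Clear glass mug, 103 x 136 x 88 mm high, behind the grinder; to be left alone. Origin under its middle.
There are look-alikes about, which are no part of the job. Leave any blue or turquoise look-alike of the hopper alone.

How it is judged:
On the way, in this order (a step that is already met when the one before it is completed fails the run):
1. the switch is turned to off (value of joint switch above 1.42 rad), for 0.3 s.
2. the hopper is unscrewed and lifted clear of its neck ((z of hopper in the frame of grinder above 0.13 m or horizontal distance between hopper and grinder above 0.05 m)), for 0.1 s.
3. the burr holder is taken out of the neck (horizontal distance between burr_holder and grinder above 0.05 m), for 0.1 s.
At the end, for the whole second after the job is handed in: Switch off (within 0.15 rad); hopper and burr holder at rest in the steel tray (origins at least 5 mm inside its outline, any way up); every shaker present stands upright (within 0.15 rad) and at rest on the wooden board's floor, its axis inside the raised edge (value of joint switch above 1.42 rad and x of hopper in the frame of parts_tray between -0.095 and 0.095 m and y of hopper in the frame of parts_tray between -0.055 and 0.055 m and z of hopper in the frame of parts_tray between 0 and 0.125 m and linear speed of each of hopper, burr_holder, shaker_a, shaker_b, shaker_c below 0.02 m/s and x of burr_holder in the frame of parts_tray between -0.095 and 0.095 m and y of burr_holder in the frame of parts_tray between -0.055 and 0.055 m and z of burr_holder in the frame of parts_tray between 0 and 0.055 m and x of shaker_a in the frame of board between -0.098 and 0.098 m and y of shaker_a in the frame of board between -0.039 and 0.039 m and z of shaker_a in the frame of board between 0 and 0.02 m and angle between each of shaker_a, shaker_b, shaker_c's own z axis and vertical below 0.15 rad and x of shaker_b in the frame of board between -0.098 and 0.098 m and y of shaker_b in the frame of board between -0.039 and 0.039 m and z of shaker_b in the frame of board between 0 and 0.02 m and x of shaker_c in the frame of board between -0.098 and 0.098 m and y of shaker_c in the frame of board between -0.039 and 0.039 m and z of shaker_c in the frame of board between 0 and 0.02 m); the robot touches nothing.
It fails at once if the hopper is raised on its thread while the switch is on (value of joint switch below 0.77 rad and z of hopper in the frame of grinder above 0.0875 m).
It fails at once if teaspoon, cake fork or mug is moved more than 40 mm (distance of any of teaspoon, cake_fork, mug from where it was at the start of the episode above 0.04 m).
Of shaker_a, shaker_b, shaker_c only 1 to 3 are there at a start; the rules pass over those that are not, and their reading is None.
At some moment in a run one of parts_tray may be knocked a few centimetres aside while the robot is not near it.
Once in a run the grip may slacken for a moment while it holds something.
It also fails if it takes over 210 s, if anything falls off the work surface, if the arm or the gripper's body presses on something with over 40 N, if the wrist force passes 120 N, or if a joint passes its speed limit or range.

### The arm

A 6-joint arm with a two-finger parallel gripper is mounted at the origin on a cart in front of the work surface, level with it; the furniture and walls round the work are solid. World frame = base frame: x ahead of the robot, y to its left, z up, the work surface at z = 0. Lengths are in m, angles in rad, forces in N, time in s.
With the tool pointing down it reaches from about 0.25 to 0.775 m from the base axis. Payload 4 kg.
Tool frame: the origin (TCP) lies at the centre of the arm's flange, where the gripper is bolted on; the fingertips stand ahead of it and the grasp point (between the pads) lies 180 mm ahead of it (robot.tcp_to_tips is the z of the fingertips in the tool frame, in m); z points along the fingers, y is the direction in which the jaws open and shut (so a half turn about z gives the same grasp; the last joint's range is limited). The gripper opens to 94 mm and grips with 3 to 60 N. Pads are 16 mm wide; open, the fingers measure 119 mm over their backs; the gripper's body (75 mm by 177 mm) begins 78 mm behind the grasp point.
Start: joints at [1.141, 0.087, 1.371, -0, 1.684, -0.103], TCP at [0.177, 0.521, 0.405] pointing down, gripper open.
Joint ranges: [-3.1, 3.1], [-0.76, 2.03], [0.27, 2.55], [-1.08, 4.22], [0.17, 2.65], [-2.57, 2.57]. Speed limits (rad/s): [2.79, 2.79, 3.14, 3.14, 3.14, 3.14].

### API

Orientations are given as [roll, pitch, yaw] about the fixed x, y, z axes, in that order (R = Rz(yaw) Ry(pitch) Rx(roll)).
In Python, from bench import robot gives the robot as it stands.
- The arm moves only by the tool move_arm, never from a script. Its argument "increments" is a list that holds one entry, the list of rows, each a list of 7 numbers: the opening, from 0 (shut) to 1 (fully open), then the shift along the tool's x, y, z as a fraction of full scale, then the turn, a rotation vector about the tool's x, y, z as a fraction of full scale. In form: [[[jaw, dx, dy, dz, rx, ry, rz], ...]]. A call has 1 to 8 rows; each row is the pose to reach, as a shift and turn from the pose commanded when the call began, along the tool's axes at that moment; what a row does not reach only later rows make up. Full scale, the value 1, is 0.1 m for a shift and pi/2 rad for a turn. A row lasts 1/12 s, in which the tool goes at most 41.7 mm and 7.16 degrees, less where a joint would pass 70% of its speed; a pose out of reach is approached as far as the arm can. A call with a number of a shift or a turn outside -1 to 1 is refused whole. A call with a gripper value outside its range is refused whole. The fingers move at their own pace and stop on an object; the grip force is fixed at half the most. Time passes only in rows, so rows that repeat a pose let the fingers close. It gives the time, the measured TCP pose, the force and the opening at its end, in the units of the state.
- robot.get_obs(): the state, without advancing time (a new reading comes with each control period).
- robot.snapshot(name): name is "scene" or "top"; returns (picture, depth): 480x640x3 uint8, red, green, blue; 480x640 float32, m along the optical axis (not along the pixel's ray), 0 where there is no reading.
- robot.camera_params(name): a dict with "mtx" (3x3 intrinsics, pixels), "R" (3x3) and "t" (3): a world point X has camera coordinates R X + t. Camera axes: x right, y down, z forward; pixel columns grow to the right and rows downward; lengths in m; the calibration is good to about 2 mm. A picture is of the moment at which its call begins. camera_params takes no time and is no camera call.
- robot.close_job(): hands the job in, once; it reports no verdict.
The state is a dict: "time": time; "joint_positions": joint angles; "qvel": joint speeds; "joint_torque": joint torques, N m; "tool_pos": TCP position; "ee_rot": TCP orientation; "wrist_force": force on the tool from outside, world axes, zero at the start; "wrist_torque": the same for the moment, N m; "width": finger opening in m.
Only numpy, scipy, OpenCV 4.12 (cv2) and the standard library are available. Lean on these libraries where they do the work, as an engineer would, in place of code of your own. Each camera call takes 0.05 s, during which the arm holds its last target.

## Working session

There is one attempt and no reset: what is moved stays moved. The work goes in short steps, Python scripts to look and compute and a tool call to move; the robot and the scene stay as the last step left them, time stands still between calls to the robot, and variables do not carry over. Pictures are saved under pics/ and viewed, and the job is handed in when it is done.

Besides the shell and the picture viewer there is one more tool, called after "Call:" in YAML: its name, and indented under it one key for each argument. move_arm: Moves the arm, as the interface text tells. Its arguments: {"type":"object","properties":{"increments":{"type":"array","items":{"type":"array","items":{"type":"array","items":{"type":"number","minimum":-1,"maximum":1}}}}},"required":["increments"]}

```bash
ls; mkdir -p pics; cat > h.py <<'E'
import numpy as np, cv2, json
from bench import robot
from scipy.spatial.transform import Rotation as Rn
def snap(name,tag):
    p,d=robot.snapshot(name)
    cv2.imwrite(f'pics/{tag}.png',p[:,:,::-1]); np.save(f'pics/{tag}_d.npy',d)
    return p,d
def w(name,d,u,v,z=None):
    c=robot.camera_params(name);K=np.array(c['mtx']);R=np.array(c['R']);t=np.array(c['t'])
    ray=np.linalg.inv(K)@[u,v,1]
    C=-R.T@t
    rw=R.T@ray
    if z is not None:
        s=(z-C[2])/rw[2]; return C+s*rw
    return R.T@(ray*d[v,u]-t)
def proj(name,X):
    c=robot.camera_params(name);K=np.array(c['mtx']);q=K@(np.array(c['R'])@np.array(X)+np.array(c['t']))
    return q[:2]/q[2]
def pts(name,d):
    c=robot.camera_params(name);K=np.array(c['mtx']);R=np.array(c['R']);t=np.array(c['t'])
    v,u=np.mgrid[:480,:640]
    P=np.stack([(u-K[0,2])/K[0,0]*d,(v-K[1,2])/K[1,1]*d,d],-1)
    return (P-t)@R
E
python3 - <<'E'
from h import *
for n in ['scene','top']:
    snap(n,n+'0'); c=robot.camera_params(n); print(n,c, -np.array(c['R']).T@np.array(c['t']))
print(robot.get_obs(), robot.tcp_to_tips)
E
```

```text
pics
scene {'mtx': array([[478.69001185,   0.        , 324.54491975],
       [  0.        , 478.69001185, 247.13570172],
       [  0.        ,   0.        ,   1.        ]]), 'R': array([[ 0.78326903, -0.62146121,  0.01660103],
       [-0.37506299, -0.4936761 , -0.78460924],
       [ 0.49579974,  0.60833368, -0.6197683 ]]), 't': array([-0.34369635,  0.32637973,  0.90920475])} [-0.05916382 -0.60556795  0.82528255]
top {'mtx': array([[548.95998289,   0.        , 321.48713351],
       [  0.        , 548.95998289, 238.37188181],
       [  0.        ,   0.        ,   1.        ]]), 'R': array([[ 0.20083519, -0.9796241 ,  0.00136154],
       [-0.8979939 , -0.18465507, -0.39938636],
       [ 0.39149991,  0.07898818, -0.9167817 ]]), 't': array([0.00867104, 0.52322475, 1.42849993])} [-0.09114641 -0.00772415  1.51857962]
{'time': 0.1, 'joint_positions': array([ 1.14090984e+00,  8.78927395e-02,  1.37206722e+00, -7.52841727e-06,
        1.68360441e+00, -1.03111449e-01]), 'qvel': array([ 0.00116956, -0.00155405, -0.0035823 ,  0.0003154 ,  0.00085781,
        0.00110263]), 'joint_torque': array([ 3.20443127e-03, -3.41252553e+01, -3.03301942e+01,  7.20605417e-02,
        3.04056890e-02, -1.10463941e-04]), 'tool_pos': array([0.17651696, 0.52080603, 0.40363269]), 'ee_rot': array([-3.13963064e+00, -1.95503320e-04,  2.81481659e+00]), 'wrist_force': array([-0.21586156,  0.07956071,  0.21928239]), 'wrist_torque': array([ 0.00464861, -0.01435126, -0.01427838]), 'width': 0.09410418801432738} 0.1992
```

View pics/scene0.png

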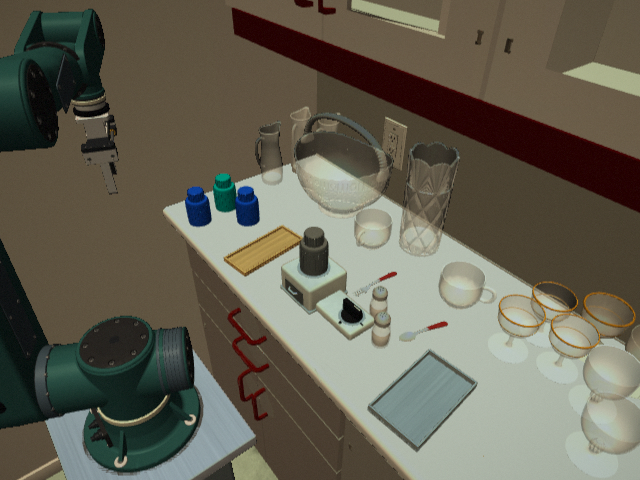

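View pics/top0.png

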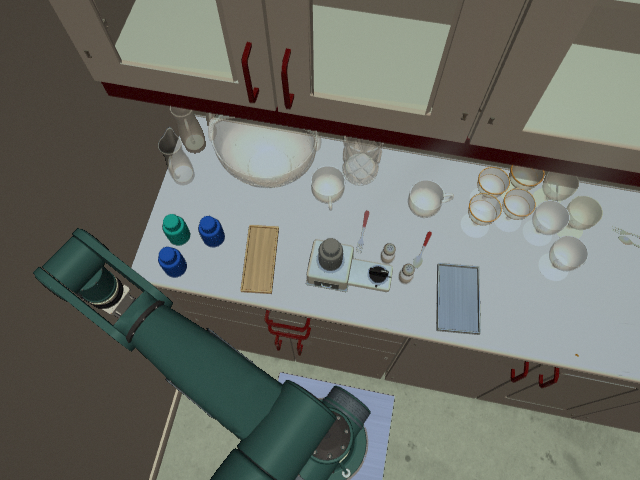

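The scene shows the grinder at about (313,270), the switch at (350,312), two shakers at (380,300) and (381,330), the tray at (423,398) and the board at (263,250). I'll enlarge the crops.

```bash
python3 - <<'E'
import cv2
a=cv2.imread('pics/scene0.png')[220:360,260:460]; b=cv2.imread('pics/top0.png')[190:340,230:490]
cv2.imwrite('pics/sc.png',cv2.resize(a,None,fx=4,fy=4,interpolation=cv2.INTER_CUBIC)); cv2.imwrite('pics/tc.png',cv2.resize(b,None,fx=3,fy=3,interpolation=cv2.INTER_CUBIC))
E
```

```text
(no output)
```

View pics/sc.png

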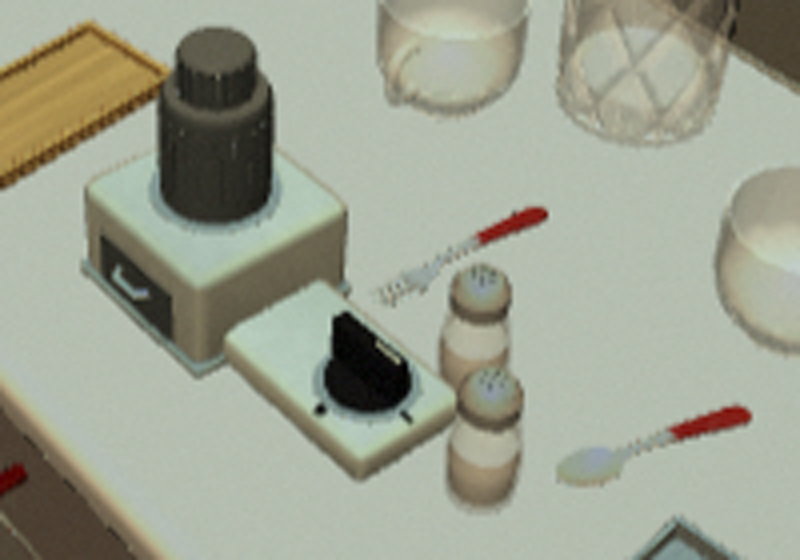

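View pics/tc.png

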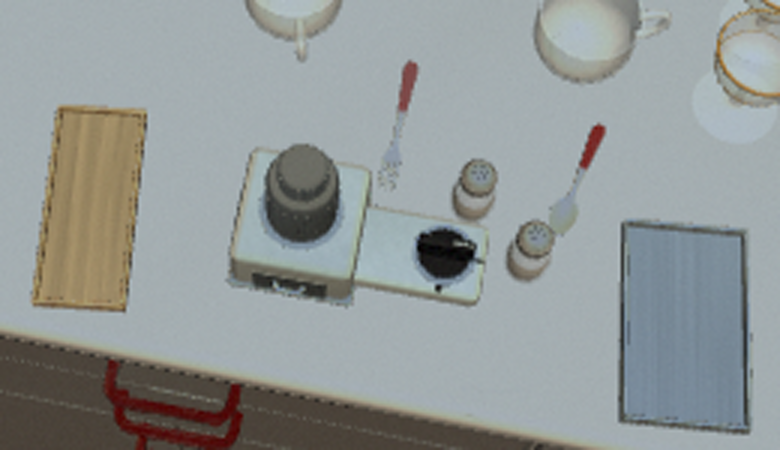

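Only two shakers are visible, with no place in either view for a third to hide. In the top image their caps are at about (389.7,247) and (409,266). Next I'll measure with depth.

```bash
python3 - <<'E'
from h import *
np.set_printoptions(precision=4,suppress=True)
def P(tag,name,u,v):
    d=np.load(f'pics/{tag}_d.npy');p=pts(name,d);return p[int(round(v)),int(round(u))]
T=lambda x,y:(230+x/3,190+y/3)
S=lambda x,y:(260+x/4,220+y/4)
for n,x,y in [('capA',478,172),('capB',536,234),('hoptop',300,160),('knobtop',447,240),('blk near',290,248),('pod',400,230),('trayTL',622,222),('trayTR',746,230),('trayBL',621,420),('trayBR',748,430),('tray mid',690,330),('bTL',57,108),('bTR',146,110),('bBL',34,304),('bBR',125,308),('bmid',90,210)]:
    u,v=T(x,y);print(n,P('top0','top',u,v))
for n,x,y in [('capA',481,280),('capB',491,385),('hoptop',215,45),('pod',290,330),('blk',130,190)]:
    u,v=S(x,y);print(n,P('scene0','scene',u,v))
# cloud selections
for tag,name in [('top0','top'),('scene0','scene')]:
    p=pts(name,np.load(f'pics/{tag}_d.npy'))
    for nm,c in []: pass
    v,u=np.mgrid[:480,:640]
    sel=(p[...,0]>.3)&(p[...,0]<.6)&(p[...,1]>-.25)&(p[...,1]<.25)
    for lo,hi in [(.172,.20),(.1,.165),(.075,.085),(.05,.07),(.026,.034)]:
        m=sel&(p[...,2]>lo)&(p[...,2]<hi); q=p[m]; print(tag,lo,hi,len(q),q.min(0) if len(q) else '',q.max(0) if len(q) else '', np.median(q,0) if len(q) else '')
E
```

```text
capA [ 0.5301 -0.0763  0.0927]
capB [ 0.4805 -0.1405  0.0887]
hoptop [0.472  0.0828 0.1799]
knobtop [ 0.4674 -0.0608  0.064 ]
blk near [0.4229 0.08   0.0812]
pod [ 0.4795 -0.0152  0.032 ]
trayTL [ 0.5471 -0.2289 -0.0046]
trayTR [ 0.5599 -0.3504  0.0018]
trayBL [ 0.3456 -0.2508  0.006 ]
trayBR [ 0.3574 -0.3642  0.0171]
tray mid [ 0.4472 -0.3057  0.0025]
bTL [0.5495 0.3457 0.0086]
bTR [ 0.5719  0.2589 -0.0083]
bBL [0.3467 0.3174 0.003 ]
bBR [ 0.3604  0.229  -0.0023]
bmid [0.4501 0.2866 0.0054]
capA [ 0.5311 -0.0802  0.0907]
capB [ 0.4825 -0.1406  0.0891]
hoptop [0.4707 0.0833 0.1849]
pod [0.4619 0.0019 0.0303]
blk [0.4252 0.1093 0.0809]
top0 0.172 0.2 234 [0.4411 0.0568 0.1725] [0.4869 0.1032 0.192 ] [0.4621 0.0794 0.1836]
top0 0.1 0.165 349 [0.4291 0.0461 0.1004] [0.4873 0.1125 0.1649] [0.4425 0.0752 0.1505]
top0 0.075 0.085 890 [ 0.404  -0.1557  0.075 ] [0.5494 0.1372 0.085 ] [0.4474 0.0559 0.0796]
top0 0.05 0.07 344 [ 0.4003 -0.158   0.05  ] [0.5338 0.1403 0.0699] [ 0.461  -0.0451  0.061 ]
top0 0.026 0.034 699 [ 0.4005 -0.159   0.026 ] [0.5276 0.1316 0.034 ] [ 0.4579 -0.0283  0.03  ]
scene0 0.172 0.2 264 [0.4443 0.0575 0.172 ] [0.4904 0.1002 0.1886] [0.4628 0.0752 0.1842]
scene0 0.1 0.165 733 [0.4326 0.0455 0.1001] [0.497  0.1101 0.1649] [0.4499 0.0597 0.1389]
scene0 0.075 0.085 1067 [ 0.4075 -0.156   0.075 ] [0.5477 0.1385 0.085 ] [0.4504 0.0478 0.08  ]
scene0 0.05 0.07 835 [ 0.4051 -0.1584  0.05  ] [0.5429 0.1363 0.07  ] [0.466  0.021  0.0604]
scene0 0.026 0.034 1114 [ 0.4052 -0.1611  0.026 ] [0.546  0.1319 0.034 ] [ 0.4587 -0.0285  0.03  ]
```

```bash
cat > fit.py <<'E'
from h import *
np.set_printoptions(precision=4,suppress=True)
def rect(q):
    (c,s,a)=cv2.minAreaRect((q[:,:2]*1000).astype(np.float32)); return np.array(c)/1000,np.array(s),a
def circ(q):
    (c,r)=cv2.minEnclosingCircle((q[:,:2]*1000).astype(np.float32)); return np.array(c)/1000,r
def sel(p,z0,z1,x0,x1,y0,y1):
    m=(p[...,2]>z0)&(p[...,2]<z1)&(p[...,0]>x0)&(p[...,0]<x1)&(p[...,1]>y0)&(p[...,1]<y1); return p[m]
E
python3 - <<'E'
from fit import *
for tag,name in [('top0','top'),('scene0','scene')]:
    p=pts(name,np.load(f'pics/{tag}_d.npy'))
    print(tag)
    print('block',rect(sel(p,.077,.083,.38,.6,0.0,.2)))
    print('block all',rect(sel(p,.015,.083,.38,.6,0.022,.2)))
    print('pod',rect(sel(p,.027,.033,.38,.53,-.105,.01)))
    print('hop top',circ(sel(p,.181,.189,.4,.52,.02,.14)), sel(p,.181,.189,.4,.52,.02,.14).mean(0))
    print('capA',circ(sel(p,.07,.1,.5,.57,-.12,-.04)),sel(p,.084,.1,.5,.57,-.12,-.04).mean(0))
    print('capB',circ(sel(p,.07,.1,.45,.52,-.18,-.1)),sel(p,.084,.1,.45,.52,-.18,-.1).mean(0))
    print('knob',rect(sel(p,.06,.069,.4,.52,-.1,-.02)))
    # tray by color in image
    im=cv2.imread(f'pics/{tag}.png')
E
```

```text
top0
block (array([0.4604, 0.0794]), array([112.2633, 114.064 ]), 0.5533239841461182)
block all (array([0.4581, 0.0812]), array([130.9241, 118.152 ]), 0.1286500245332718)
pod (array([ 0.4758, -0.0449]), array([108.6218, 103.5833]), 89.07902526855469)
hop top (array([0.4633, 0.0793]), 22.809146881103516) [0.4634 0.0792 0.1846]
capA (array([ 0.5317, -0.0782]), 17.696741104125977) [ 0.5308 -0.0775  0.0878]
capB (array([ 0.4826, -0.139 ]), 19.357566833496094) [ 0.4795 -0.1392  0.0883]
knob (array([ 0.4883, -0.0612]), array([52.2809, 61.6136]), 89.36186981201172)
scene0
block (array([0.466 , 0.0801]), array([114.2162, 115.0417]), 1.5650758743286133)
block all (array([0.4605, 0.0803]), array([116.5015, 128.2447]), 89.99034881591797)
pod (array([ 0.4753, -0.0444]), array([ 93.8024, 108.6299]), 0.3331562876701355)
hop top (array([0.4669, 0.0796]), 23.555561065673828) [0.4657 0.0786 0.1848]
capA (array([ 0.5327, -0.0793]), 16.832571029663086) [ 0.5326 -0.0789  0.0875]
capB (array([ 0.4838, -0.1398]), 17.504833221435547) [ 0.4824 -0.14    0.0877]
knob (array([ 0.4911, -0.0611]), array([52.809 , 59.8017]), 86.55572509765625)
```

```bash
python3 - <<'E'
import cv2
a=cv2.imread('pics/top0.png')
cv2.imwrite('pics/tray.png',cv2.resize(a[250:345,425:495],None,fx=6,fy=6,interpolation=cv2.INTER_CUBIC)); cv2.imwrite('pics/board.png',cv2.resize(a[215:305,230:290],None,fx=6,fy=6,interpolation=cv2.INTER_CUBIC))
E
```

```text
(no output)
```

View pics/tray.png

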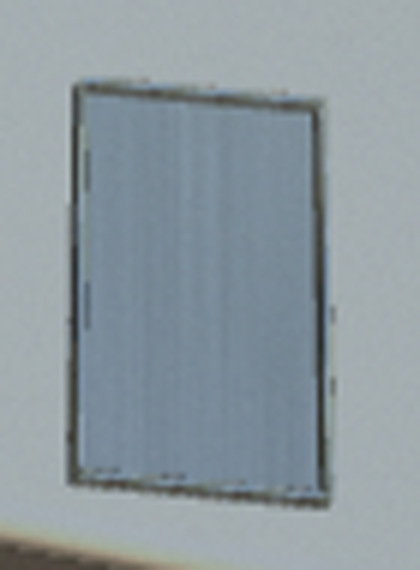

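View pics/board.png

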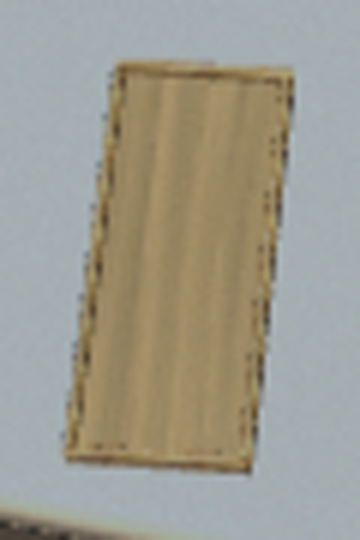

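```bash
python3 - <<'E'
from fit import *
T=lambda x,y:(230+x/3,190+y/3)
S=lambda x,y:(260+x/4,220+y/4)
def show(n,cam,L,z):
    q=np.array([w(cam,None,u,v,z)[:2] for u,v in L]); print(n,q.round(4).tolist(),'c',q.mean(0), 'sides',[round(np.linalg.norm(q[i]-q[i-1]),4) for i in range(4)],'ang',[round(float(np.degrees(np.arctan2(*(q[i]-q[i-1])[::-1]))),1) for i in range(4)])
show('tray','top',[(437.3,264.2),(478.8,266.7),(479.7,332.2),(437,330)],.018)
show('board','top',[(249.7,225.8),(278.7,226.7),(272,292),(241.3,290.8)],.014)
show('block','top',[T(250,150),T(371,168),T(357,288),T(232,277)],.08)
show('pod','top',[T(372,207),T(489,228),T(475,299),T(355,287)],.03)
show('podS','scene',[S(320,282),S(457,408),S(360,472),S(227,335)],.03)
show('blockS','scene',[S(215,110),S(348,207),S(202,285),S(86,187)],.08)
c=w('top',None,*T(447,254),.036);print('knob disc',c)
print('disc S',w('scene',None,*S(367,383),.034), 'mark round',w('scene',None,*S(320,409),.03),'stroke',w('scene',None,*S(406,415),.03))
for z in[.065]:
  print('bar top T', w('top',None,*T(419,233),z),w('top',None,*T(477,242),z))
  print('bar top S', w('scene',None,*S(338,316),z),w('scene',None,*S(406,369),z))
E
python3 - <<'E'
import cv2
a=cv2.imread('pics/top0.png')
b=cv2.imread('pics/scene0.png')
cv2.imwrite('pics/k.png',cv2.resize(a[255:295,345:400],None,fx=12,fy=12,interpolation=cv2.INTER_CUBIC))
cv2.imwrite('pics/ks.png',cv2.resize(b[285:345,310:385],None,fx=9,fy=9,interpolation=cv2.INTER_CUBIC))
E
```

```text
tray [[0.5372, -0.2265], [0.5538, -0.3461], [0.3598, -0.3657], [0.3421, -0.2488]] c [ 0.4482 -0.2968] sides [np.float64(0.1963), np.float64(0.1207), np.float64(0.195), np.float64(0.1182)] ang [6.5, -82.1, -174.2, 98.6]
board [[0.5483, 0.3425], [0.563, 0.2561], [0.3585, 0.2272], [0.3443, 0.3143]] c [0.4535 0.285 ] sides [np.float64(0.2059), np.float64(0.0877), np.float64(0.2065), np.float64(0.0883)] ang [7.9, -80.3, -172.0, 99.3]
block [[0.5135, 0.138], [0.5184, 0.0219], [0.3983, 0.0132], [0.3856, 0.1279]] c [0.4539 0.0753] sides [np.float64(0.1284), np.float64(0.1162), np.float64(0.1205), np.float64(0.1154)] ang [4.5, -87.6, -175.9, 96.3]
pod [[0.4994, 0.0147], [0.5008, -0.0998], [0.427, -0.0975], [0.4159, 0.016]] c [ 0.4608 -0.0416] sides [np.float64(0.0836), np.float64(0.1145), np.float64(0.0738), np.float64(0.1141)] ang [-0.9, -89.3, 178.3, 95.6]
podS [[0.502, 0.0206], [0.4975, -0.1046], [0.4238, -0.1068], [0.4303, 0.0193]] c [ 0.4634 -0.0429] sides [np.float64(0.0718), np.float64(0.1253), np.float64(0.0737), np.float64(0.1262)] ang [1.1, -92.1, -178.3, 87.1]
blockS [[0.5146, 0.1412], [0.521, 0.0204], [0.4125, 0.0197], [0.4085, 0.129]] c [0.4641 0.0776] sides [np.float64(0.1068), np.float64(0.1209), np.float64(0.1085), np.float64(0.1093)] ang [6.6, -86.9, -179.6, 92.1]
knob disc [ 0.4641 -0.0641  0.036 ]
disc S [ 0.4673 -0.0621  0.034 ] mark round [ 0.436  -0.0583  0.03  ] stroke [ 0.4712 -0.0911  0.03  ]
bar top T [ 0.4686 -0.0338  0.065 ] [ 0.4707 -0.0887  0.065 ]
bar top S [ 0.4676 -0.0344  0.065 ] [ 0.4705 -0.0885  0.065 ]
```

View pics/k.png

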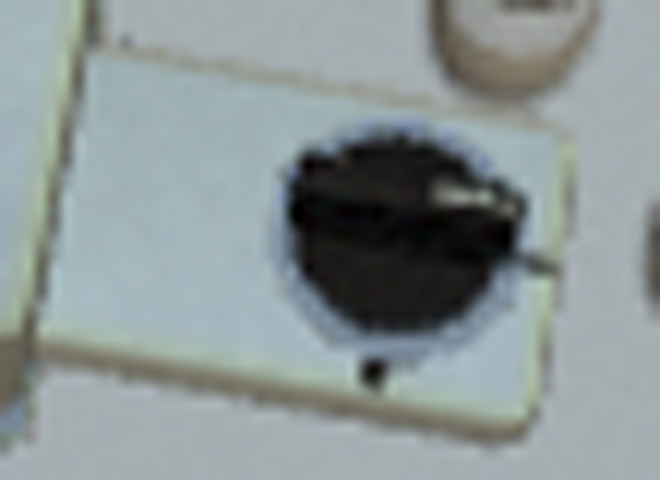

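View pics/ks.png

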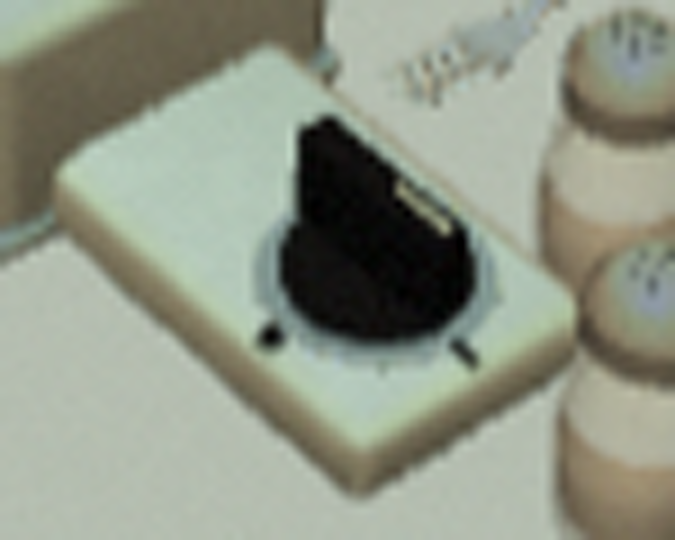

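Measured positions (x, y in m):

| Item | Position | Notes |
|---|---|---|
| Hopper axis | (0.465, 0.079) | |
| Switch | (0.4685, -0.062) | bar along -y |
| Shaker A | (0.532, -0.0785) | |
| Shaker B | (0.4825, -0.1395) | |
| Board centre | (0.4535, 0.285) | yaw about 8° |
| Tray centre | (0.448, -0.297) | yaw about 7° |

Heights and sizes match the given figures. First I'll square the tool to yaw π.

Call:
move_arm:
  increments:
    - [[0.7, 0, 0, 0, 0, 0, -0.208], [0.7, 0, 0, 0, 0, 0, -0.208], [0.7, 0, 0, 0, 0, 0, -0.208], [0.7, 0, 0, 0, 0, 0, -0.208]]

```text
time: 0.43
tool_pos: [0.1765, 0.5208, 0.404]
ee_rot: [-3.14, -0.001, -3.141]
wrist_force: [0.6, 0.6, 0.4]
width: 0.071
```

Call:
move_arm:
  increments:
    - [[0.7, -0.456, -1, 0, 0, 0, 0], [0.7, -0.456, -1, 0, 0, 0, 0], [0.7, -0.456, -1, 0, 0, 0, 0]]

```text
time: 0.68
tool_pos: [0.2227, 0.4189, 0.404]
ee_rot: [-3.139, -0.0, 3.139]
wrist_force: [-0.3, 0.9, 1.0]
width: 0.0657
```

```bash
python3 - <<'E'
from fit import *
o=robot.get_obs(); print(o['time'],o['tool_pos'],o['ee_rot'],o['width'],o['joint_positions'])
T=lambda x,y:(230+x/3,190+y/3)
for n,x,y in [('spoon bowl',563,215),('spoon end',600,128),('fork tip',388,180),('fork end',411,65)]: print(n,w('top',None,*T(x,y),.005))
for u,v in [(172,255),(210,224),(175,221)]: print(w('top',None,u,v,.105))
E
```

```text
0.6833 [0.2227 0.4189 0.404 ] [-3.1393 -0.      3.1392] 0.06574338849532987 [ 0.9631 -0.0814  1.5412 -0.0013  1.6837 -0.6054]
spoon bowl [ 0.5389 -0.1706  0.005 ]
spoon end [ 0.6397 -0.1947  0.005 ]
fork tip [0.5409 0.0046 0.005 ]
fork end [0.6711 0.0037 0.005 ]
[0.3798 0.5097 0.105 ]
[0.4923 0.4332 0.105 ]
[0.4814 0.5334 0.105 ]
```

Call:
move_arm:
  increments:
    - [[0.7, -0.455, -0.995, 0, 0, 0, 0], [0.7, -0.455, -0.995, 0, 0, 0, 0], [0.7, -0.455, -0.995, 0, 0, 0, 0]]

```text
time: 0.93
tool_pos: [0.2681, 0.3188, 0.4045]
ee_rot: [-3.14, 0.001, 3.138]
wrist_force: [0.2, 0.8, -0.0]
width: 0.0657
```

Call:
move_arm:
  increments:
    - [[0.7, -0.455, -0.995, 0, 0, 0, 0], [0.7, -0.455, -0.995, 0, 0, 0, 0], [0.7, -0.455, -0.995, 0, 0, 0, 0]]

```text
time: 1.18
tool_pos: [0.3136, 0.2193, 0.4046]
ee_rot: [-3.141, 0.001, 3.137]
wrist_force: [0.1, 0.6, -0.4]
width: 0.0657
```

Call:
move_arm:
  increments:
    - [[0.7, -0.455, -0.995, 0, 0, 0, 0], [0.7, -0.455, -0.995, 0, 0, 0, 0], [0.7, -0.455, -0.995, 0, 0, 0, 0]]

```text
time: 1.43
tool_pos: [0.3591, 0.1197, 0.4046]
ee_rot: [-3.141, 0.001, 3.137]
wrist_force: [1.2, 0.1, -0.2]
width: 0.0657
```

Call:
move_arm:
  increments:
    - [[0.7, -0.455, -0.995, 0, 0, 0, 0], [0.7, -0.455, -0.995, 0, 0, 0, 0], [0.7, -0.455, -0.995, 0, 0, 0, 0]]

```text
time: 1.68
tool_pos: [0.4047, 0.0199, 0.4044]
ee_rot: [-3.14, 0.0, 3.137]
wrist_force: [0.6, 0.3, 0.3]
width: 0.0657
```

Call:
move_arm:
  increments:
    - [[0.7, -0.455, -0.995, 0, 0, 0, 0], [0.7, -0.455, -0.995, 0, 0, 0, 0], [0.7, -0.455, -0.995, 0, 0, 0, 0]]

```text
time: 1.93
tool_pos: [0.4503, -0.0798, 0.4042]
ee_rot: [-3.141, -0.0, 3.137]
wrist_force: [-0.5, 0.5, -0.4]
width: 0.0658
```

Call:
move_arm:
  increments:
    - [[0.7, 0, 0, 0.9, 0, 0, 0], [0.7, 0, 0, 0.9, 0, 0, 0], [0.7, 0, 0, 0.9, 0, 0, 0], [0.7, 0, 0, 0.9, 0, 0, 0]]

```text
time: 2.27
tool_pos: [0.4483, -0.0763, 0.3109]
ee_rot: [3.139, -0.009, 3.14]
wrist_force: [-0.3, 0.9, 0.9]
width: 0.0659
```

Call:
move_arm:
  increments:
    - [[0.7, -0.815, 0, 0, 0, 0, 0], [0.7, -0.815, 0, 0, 0, 0, 0], [0.7, -0.815, 0, 0, 0, 0, 0], [0.7, -0.815, 0, 0, 0, 0, 0]]

```text
time: 2.6
tool_pos: [0.5334, -0.0764, 0.3167]
ee_rot: [-3.141, 0.003, -3.141]
wrist_force: [-0.1, -0.1, 0.4]
width: 0.066
```

```bash
python3 - <<'E'
from fit import *
o=robot.get_obs(); print(o['time'],o['tool_pos'],o['ee_rot'],o['wrist_force'])
p,d=snap('scene','s1'); q,d=snap('top','t1')
cv2.imwrite('pics/s1c.png',cv2.resize(p[180:360,260:460,::-1],None,fx=3,fy=3)); cv2.imwrite('pics/t1c.png',cv2.resize(q[190:340,310:490,::-1],None,fx=3,fy=3))
E
```

```text
2.6 [ 0.5334 -0.0764  0.3167] [-3.141   0.0025 -3.1409] [-0.1323 -0.0873  0.371 ]
```

View pics/s1c.png

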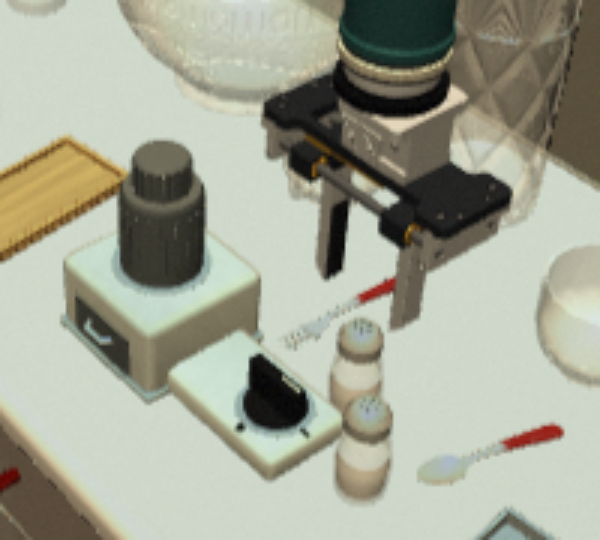

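The scene view shows the fingers straddling shaker A, clear of the fork. Next I descend and close.

Call:
move_arm:
  increments:
    - [[0.7, 0, -0.02, 0.84, 0, 0, 0], [0.7, 0, -0.02, 0.84, 0, 0, 0], [0.7, 0, -0.02, 0.84, 0, 0, 0], [0.7, 0, -0.02, 0.84, 0, 0, 0], [0.7, 0, -0.02, 0.84, 0, 0, 0]]

```text
time: 3.12
tool_pos: [0.5315, -0.0787, 0.2337]
ee_rot: [-3.141, 0.004, 3.141]
wrist_force: [0.3, -0.9, -0.1]
width: 0.0659
```

Call:
move_arm:
  increments:
    - [[0.2, 0, 0, 0, 0, 0, 0], [0.2, 0, 0, 0, 0, 0, 0], [0.2, 0, 0, 0, 0, 0, 0], [0.2, 0, 0, 0, 0, 0, 0], [0.2, 0, 0, 0, 0, 0, 0], [0.2, 0, 0, 0, 0, 0, 0]]

```text
time: 3.62
tool_pos: [0.5315, -0.0785, 0.2319]
ee_rot: [3.141, 0.002, 3.142]
wrist_force: [0.1, 1.8, 4.9]
width: 0.0382
```

Call:
move_arm:
  increments:
    - [[0.2, 0, 0, -0.85, 0, 0, 0], [0.2, 0, 0, -0.85, 0, 0, 0], [0.2, 0, 0, -0.85, 0, 0, 0], [0.2, 0, 0, -0.85, 0, 0, 0]]

```text
time: 3.95
tool_pos: [0.5319, -0.0789, 0.319]
ee_rot: [-3.14, 0.007, 3.142]
wrist_force: [-0.6, 0.2, -0.9]
width: 0.0385
```

Call:
move_arm:
  increments:
    - [[0.2, 0.3, 0, 0, 0, 0, 0], [0.2, 0.6, 0, 0, 0, 0, 0], [0.2, 0.95, 0, 0, 0, 0, 0]]

```text
time: 4.2
tool_pos: [0.4351, -0.0785, 0.3129]
ee_rot: [3.14, -0.005, -3.141]
wrist_force: [-0.3, 0.0, 0.1]
width: 0.0382
```

Call:
move_arm:
  increments:
    - [[0.2, 0.3, 0, 0, 0, 0, 0], [0.2, 0.6, 0, 0, 0, 0, 0], [0.2, 0.95, 0, 0, 0, 0, 0]]

```text
time: 4.45
tool_pos: [0.3395, -0.0784, 0.3131]
ee_rot: [3.14, -0.004, -3.141]
wrist_force: [-0.1, -1.2, -0.1]
width: 0.0387
```

Call:
move_arm:
  increments:
    - [[0.2, 0, 0.3, 0, 0, 0, 0], [0.2, 0, 0.6, 0, 0, 0, 0], [0.2, 0, 0.926, 0, 0, 0, 0]]

```text
time: 4.7
tool_pos: [0.3398, 0.014, 0.3136]
ee_rot: [3.142, -0.003, 3.137]
wrist_force: [1.0, -0.6, -2.0]
width: 0.0385
```

Call:
move_arm:
  increments:
    - [[0.2, 0, 0.3, 0, 0, 0, 0], [0.2, 0, 0.6, 0, 0, 0, 0], [0.2, 0, 0.926, 0, 0, 0, 0]]

```text
time: 4.95
tool_pos: [0.3402, 0.1076, 0.3136]
ee_rot: [-3.141, -0.003, 3.141]
wrist_force: [1.3, 0.0, -1.7]
width: 0.039
```

Call:
move_arm:
  increments:
    - [[0.2, 0, 0.3, 0, 0, 0, 0], [0.2, 0, 0.6, 0, 0, 0, 0], [0.2, 0, 0.926, 0, 0, 0, 0]]

```text
time: 5.2
tool_pos: [0.3402, 0.2003, 0.3134]
ee_rot: [-3.14, -0.003, 3.141]
wrist_force: [0.4, -1.2, -0.5]
width: 0.0382
```

Call:
move_arm:
  increments:
    - [[0.2, 0, 0.3, 0, 0, 0, 0], [0.2, 0, 0.6, 0, 0, 0, 0], [0.2, 0, 0.926, 0, 0, 0, 0], [0.2, 0, 0.926, 0, 0, 0, 0]]

```text
time: 5.53
tool_pos: [0.3403, 0.2953, 0.3131]
ee_rot: [3.141, -0.004, -3.137]
wrist_force: [0.4, -0.5, 0.2]
width: 0.0385
```

Call:
move_arm:
  increments:
    - [[0.2, -0.3, 0, 0, 0, 0, 0], [0.2, -0.6, 0, 0, 0, 0, 0], [0.2, -0.815, 0, 0, 0, 0, 0]]

```text
time: 5.78
tool_pos: [0.4237, 0.2913, 0.3133]
ee_rot: [-3.139, -0.003, -3.141]
wrist_force: [-0.1, 0.2, -0.7]
width: 0.0384
```

Call:
move_arm:
  increments:
    - [[0.2, -0.3, 0, 0, 0, 0, 0], [0.2, -0.6, 0, 0, 0, 0, 0], [0.2, -0.815, 0, 0, 0, 0, 0], [0.2, -0.815, 0, 0, 0, 0, 0], [0.2, -0.815, 0, 0, 0, 0, 0]]

```text
time: 6.2
tool_pos: [0.5046, 0.2908, 0.313]
ee_rot: [-3.139, -0.005, 3.14]
wrist_force: [-1.1, -0.1, -1.3]
width: 0.0381
```

```bash
python3 - <<'E'
from fit import *
o=robot.get_obs(); print(o['time'],o['tool_pos'],o['ee_rot'],o['width'])
p,d=snap('scene','s2'); q,d=snap('top','t2')
cv2.imwrite('pics/s2c.png',cv2.resize(p[150:300,180:380,::-1],None,fx=4,fy=4)); cv2.imwrite('pics/t2c.png',cv2.resize(q[180:340,200:400,::-1],None,fx=3,fy=3))
E
```

```text
6.2 [0.5046 0.2908 0.313 ] [-3.1394 -0.0046  3.1399] 0.038076393541579705
```

View pics/s2c.png

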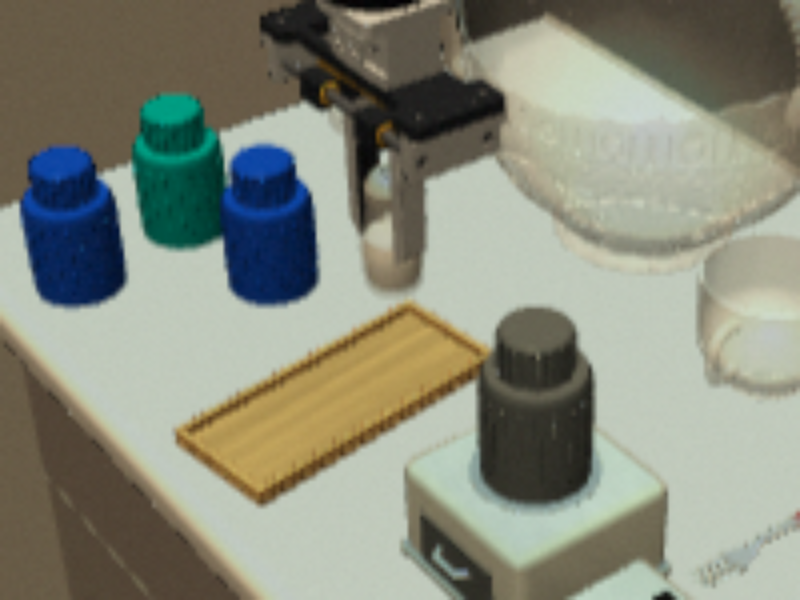

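The shaker is held upright above the far half of the board, clear of the blue look-alike. I'll lower it and release.

Call:
move_arm:
  increments:
    - [[0.2, 0, 0, 0.3, 0, 0, 0], [0.2, 0, 0, 0.55, 0, 0, 0], [0.2, 0, 0, 0.7, 0, 0, 0], [0.2, 0, 0, 0.75, 0, 0, 0], [0.2, 0, 0, 0.76, 0, 0, 0], [0.2, 0, 0, 0.76, 0, 0, 0], [0.2, 0, 0, 0.76, 0, 0, 0]]

```text
time: 6.88
tool_pos: [0.5043, 0.2921, 0.2413]
ee_rot: [3.14, 0.003, -3.141]
wrist_force: [-0.1, 0.0, -0.1]
width: 0.038
```

Call:
move_arm:
  increments:
    - [[0.7, 0, 0, 0, 0, 0, 0], [0.7, 0, 0, 0, 0, 0, 0], [0.7, 0, 0, 0, 0, 0, 0], [0.7, 0, 0, 0, 0, 0, 0]]

```text
time: 7.22
tool_pos: [0.5044, 0.2918, 0.2404]
ee_rot: [3.141, 0.001, 3.141]
wrist_force: [0.2, 0.1, 0.7]
width: 0.0624
```

Call:
move_arm:
  increments:
    - [[0.7, 0, 0, -0.4, 0, 0, 0], [0.7, 0, 0, -0.8, 0, 0, 0], [0.7, 0, 0, -1, 0, 0, 0], [0.7, 0, 0, -1, 0, 0, 0]]

```text
time: 7.55
tool_pos: [0.5052, 0.2922, 0.3472]
ee_rot: [3.136, 0.012, 3.141]
wrist_force: [-0.4, 0.6, 0.2]
width: 0.0658
```

```bash
python3 - <<'E'
from fit import *
o=robot.get_obs(); print(o['time'],o['tool_pos'],o['ee_rot'],o['width'])
p,d=snap('scene','s3')
cv2.imwrite('pics/s3c.png',cv2.resize(p[150:300,180:380,::-1],None,fx=4,fy=4))
P=pts('scene',d); print(sel(P,.084,.12,.45,.56,.24,.34).mean(0))
E
```

```text
7.55 [0.5052 0.2922 0.3472] [3.1361 0.0119 3.1414] 0.06577089844381395
[0.5056 0.2858 0.0906]
```

View pics/s3c.png

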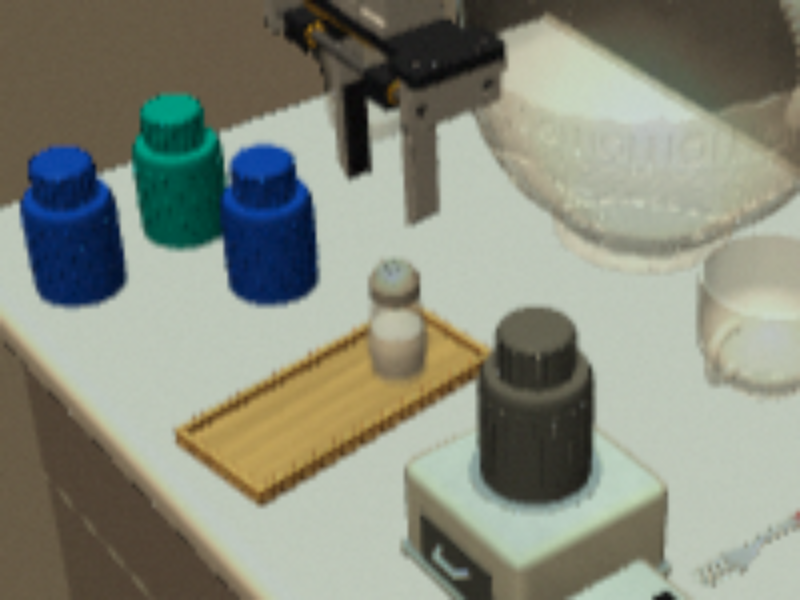

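Shaker A stands on the board. Next is shaker B, going round the front of the hopper.

Call:
move_arm:
  increments:
    - [[0.7, 0.4, 0, 0, 0, 0, 0], [0.7, 0.75, 0, 0, 0, 0, 0], [0.7, 0.75, 0, 0, 0, 0, 0]]

```text
time: 7.85
tool_pos: [0.4243, 0.2914, 0.336]
ee_rot: [-3.138, -0.01, -3.139]
wrist_force: [0.5, 0.1, -0.3]
width: 0.0655
```

Call:
move_arm:
  increments:
    - [[0.7, 0.4, 0, 0, 0, 0, 0], [0.7, 0.75, 0, 0, 0, 0, 0], [0.7, 0.75, 0, 0, 0, 0, 0]]

```text
time: 8.1
tool_pos: [0.3499, 0.2914, 0.3371]
ee_rot: [-3.139, -0.007, -3.139]
wrist_force: [0.3, -0.0, -0.2]
width: 0.0654
```

Call:
move_arm:
  increments:
    - [[0.7, 0, -0.865, 0, 0, 0, 0], [0.7, 0, -0.865, 0, 0, 0, 0], [0.7, 0, -0.865, 0, 0, 0, 0]]

```text
time: 8.35
tool_pos: [0.3542, 0.2015, 0.3383]
ee_rot: [-3.137, -0.001, 3.137]
wrist_force: [0.4, 1.0, -0.6]
width: 0.0658
```

Call:
move_arm:
  increments:
    - [[0.7, 0, -0.865, 0, 0, 0, 0], [0.7, 0, -0.865, 0, 0, 0, 0], [0.7, 0, -0.865, 0, 0, 0, 0]]

```text
time: 8.6
tool_pos: [0.3547, 0.1144, 0.3388]
ee_rot: [-3.138, -0.001, 3.134]
wrist_force: [-0.1, 0.1, -0.1]
width: 0.0654
```

Call:
move_arm:
  increments:
    - [[0.7, 0, -0.865, 0, 0, 0, 0], [0.7, 0, -0.865, 0, 0, 0, 0], [0.7, 0, -0.865, 0, 0, 0, 0]]

```text
time: 8.85
tool_pos: [0.3547, 0.0276, 0.3391]
ee_rot: [-3.138, -0.0, 3.133]
wrist_force: [1.1, 0.4, 0.3]
width: 0.0661
```

Call:
move_arm:
  increments:
    - [[0.7, 0, -0.865, 0, 0, 0, 0], [0.7, 0, -0.865, 0, 0, 0, 0], [0.7, 0, -0.865, 0, 0, 0, 0]]

```text
time: 9.1
tool_pos: [0.3545, -0.0588, 0.3392]
ee_rot: [-3.139, -0.001, 3.133]
wrist_force: [0.5, 0.0, 0.1]
width: 0.0656
```

Call:
move_arm:
  increments:
    - [[0.7, 0, -0.855, 0, 0, 0, 0], [0.7, 0, -0.855, 0, 0, 0, 0], [0.7, 0, -0.855, 0, 0, 0, 0]]

```text
time: 9.35
tool_pos: [0.3546, -0.144, 0.3391]
ee_rot: [-3.139, -0.001, 3.134]
wrist_force: [0.3, 0.1, 0.6]
width: 0.0657
```

Call:
move_arm:
  increments:
    - [[0.7, 0, 0, 0, 0, 0, 0.6], [0.7, 0, 0, 0, 0, 0, 0.6], [0.7, 0, 0, 0, 0, 0, 0.6], [0.7, 0, 0, 0, 0, 0, 0.6], [0.7, 0, 0, 0, 0, 0, 0.6], [0.7, 0, 0, 0, 0, 0, 0.6], [0.7, 0, 0, 0, 0, 0, 0.6], [0.7, 0, 0, 0, 0, 0, 0.6]]

```text
time: 10.02
tool_pos: [0.355, -0.1384, 0.339]
ee_rot: [3.141, -0.002, 2.195]
wrist_force: [-0.3, 0.1, 0.7]
width: 0.0658
```

Call:
move_arm:
  increments:
    - [[0.7, 0, 0, 0, 0, 0, 0.4], [0.7, 0, 0, 0, 0, 0, 0.4], [0.7, 0, 0, 0, 0, 0, 0.4], [0.7, 0, 0, 0, 0, 0, 0.4], [0.7, 0, 0, 0, 0, 0, 0.4], [0.7, 0, 0, 0, 0, 0, 0.4], [0.7, 0, 0, 0, 0, 0, 0.4]]

```text
time: 10.6
tool_pos: [0.3547, -0.1388, 0.3392]
ee_rot: [-3.141, -0.001, 1.575]
wrist_force: [0.4, 0.2, -0.5]
width: 0.0658
```

```bash
python3 - <<'E'
from fit import *
o=robot.get_obs(); print(o['time'],o['tool_pos'],o['ee_rot'],o['width'],o['joint_positions'])
p,d=snap('scene','s4');P=pts('scene',d); print('B',sel(P,.084,.1,.45,.52,-.18,-.1).mean(0), 'hop',sel(P,.181,.189,.4,.52,.02,.14).mean(0))
p,d=snap('top','t4');P=pts('top',d); print('A',sel(P,.084,.12,.45,.56,.24,.34).mean(0))
E
```

```text
10.6 [ 0.3547 -0.1388  0.3392] [-3.1411 -0.0012  1.5749] 0.0658272541011656 [-0.5223 -0.2807  1.8369  0.0008  1.5865 -0.5265]
B [ 0.4825 -0.14    0.0876] hop [0.4624 0.0807 0.1847]
A [0.5021 0.2885 0.0908]
```

Call:
move_arm:
  increments:
    - [[0.7, -0.01, 0.35, 0, 0, 0, 0], [0.7, -0.01, 0.64, 0, 0, 0, 0], [0.7, -0.01, 0.64, 0, 0, 0, 0]]

```text
time: 10.95
tool_pos: [0.4213, -0.1406, 0.339]
ee_rot: [3.14, -0.001, 1.574]
wrist_force: [-0.6, 0.6, -0.2]
width: 0.0658
```

Call:
move_arm:
  increments:
    - [[0.7, 0, 0.35, 0, 0, 0, 0], [0.7, 0, 0.64, 0, 0, 0, 0], [0.7, 0, 0.64, 0, 0, 0, 0], [0.7, 0, 0.64, 0, 0, 0, 0]]

```text
time: 11.28
tool_pos: [0.4826, -0.1405, 0.3389]
ee_rot: [-3.139, -0.001, 1.573]
wrist_force: [-0.7, -0.6, 0.6]
width: 0.0658
```

Call:
move_arm:
  increments:
    - [[0.7, 0, 0, 0.35, 0, 0, 0], [0.7, 0, 0, 0.7, 0, 0, 0], [0.7, 0, 0, 1, 0, 0, 0], [0.7, 0, 0, 1, 0, 0, 0]]

```text
time: 11.62
tool_pos: [0.4784, -0.1396, 0.2333]
ee_rot: [-3.129, -0.005, 1.571]
wrist_force: [-1.2, 1.0, -1.0]
width: 0.0658
```

Call:
move_arm:
  increments:
    - [[0.7, 0, 0, 0.07, 0, 0, 0], [0.7, 0, 0, 0.07, 0, 0, 0], [0.2, 0, 0, 0.07, 0, 0, 0], [0.2, 0, 0, 0.07, 0, 0, 0], [0.2, 0, 0, 0.07, 0, 0, 0], [0.2, 0, 0, 0.07, 0, 0, 0], [0.2, 0, 0, 0.07, 0, 0, 0], [0.2, 0, 0, 0.07, 0, 0, 0]]

```text
time: 12.28
tool_pos: [0.4826, -0.1409, 0.2338]
ee_rot: [3.139, 0.001, 1.571]
wrist_force: [0.8, 0.0, 3.3]
width: 0.0381
```

Call:
move_arm:
  increments:
    - [[0.2, 0, 0, -0.3, 0, 0, 0], [0.2, 0, 0, -0.6, 0, 0, 0], [0.2, 0, 0, -0.7, 0, 0, 0], [0.2, 0, 0, -0.7, 0, 0, 0]]

```text
time: 12.62
tool_pos: [0.4829, -0.1411, 0.3058]
ee_rot: [3.135, 0.003, 1.571]
wrist_force: [0.3, -0.1, -1.0]
width: 0.0386
```

Call:
move_arm:
  increments:
    - [[0.2, 0, -0.3, 0, 0, 0, 0], [0.2, 0, -0.6, 0, 0, 0, 0], [0.2, 0, -0.76, 0, 0, 0, 0]]

```text
time: 12.87
tool_pos: [0.4037, -0.1402, 0.2998]
ee_rot: [-3.136, -0.002, 1.571]
wrist_force: [-0.1, -0.1, -1.1]
width: 0.0385
```

Call:
move_arm:
  increments:
    - [[0.2, 0, -0.3, 0, 0, 0, 0], [0.2, 0, -0.6, 0, 0, 0, 0], [0.2, 0, -0.76, 0, 0, 0, 0]]

```text
time: 13.12
tool_pos: [0.3275, -0.14, 0.2999]
ee_rot: [-3.137, -0.002, 1.57]
wrist_force: [0.6, -0.2, -1.5]
width: 0.0382
```

Call:
move_arm:
  increments:
    - [[0.2, 0.3, 0, 0, 0, 0, 0], [0.2, 0.6, 0, 0, 0, 0, 0], [0.2, 0.838, 0, 0, 0, 0, 0]]

```text
time: 13.37
tool_pos: [0.3289, -0.0559, 0.3005]
ee_rot: [-3.139, -0.002, 1.568]
wrist_force: [-0.2, 0.4, -0.6]
width: 0.0387
```

Call:
move_arm:
  increments:
    - [[0.2, 0.3, 0, 0, 0, 0, 0], [0.2, 0.6, 0, 0, 0, 0, 0], [0.2, 0.838, 0, 0, 0, 0, 0]]

```text
time: 13.62
tool_pos: [0.3292, 0.0285, 0.3005]
ee_rot: [-3.138, -0.001, 1.571]
wrist_force: [-0.4, -0.4, -0.3]
width: 0.0387
```

Call:
move_arm:
  increments:
    - [[0.2, 0.3, 0, 0, 0, 0, 0], [0.2, 0.6, 0, 0, 0, 0, 0], [0.2, 0.838, 0, 0, 0, 0, 0]]

```text
time: 13.87
tool_pos: [0.3292, 0.1124, 0.3005]
ee_rot: [-3.138, -0.0, 1.572]
wrist_force: [1.1, 0.4, -1.0]
width: 0.0386
```

Call:
move_arm:
  increments:
    - [[0.2, 0.3, 0, 0, 0, 0, 0], [0.2, 0.6, 0, 0, 0, 0, 0], [0.2, 0.838, 0, 0, 0, 0, 0]]

```text
time: 14.12
tool_pos: [0.3292, 0.1962, 0.3004]
ee_rot: [-3.138, 0.001, 1.572]
wrist_force: [-0.0, 0.1, -1.0]
width: 0.0384
```

Call:
move_arm:
  increments:
    - [[0.2, 0.3, 0, 0, 0, 0, 0], [0.2, 0.6, 0, 0, 0, 0, 0], [0.2, 0.838, 0, 0, 0, 0, 0]]

```text
time: 14.37
tool_pos: [0.3293, 0.2799, 0.3003]
ee_rot: [-3.139, 0.001, 1.572]
wrist_force: [-0.3, -0.0, -0.3]
width: 0.0387
```

Call:
move_arm:
  increments:
    - [[0.2, 0, 0.35, 0, 0, 0, 0], [0.2, 0, 0.74, 0, 0, 0, 0], [0.2, 0, 0.74, 0, 0, 0, 0], [0.2, 0, 0.74, 0, 0, 0, 0], [0.2, 0, 0.74, 0, 0, 0, 0]]

```text
time: 14.78
tool_pos: [0.4036, 0.2779, 0.3005]
ee_rot: [-3.137, 0.002, 1.57]
wrist_force: [-0.7, 0.5, -1.1]
width: 0.0386
```

```bash
python3 - <<'E'
from fit import *
o=robot.get_obs(); print(o['time'],o['tool_pos'],o['ee_rot'],o['width'])
p,d=snap('scene','s5')
cv2.imwrite('pics/s5c.png',cv2.resize(p[150:300,180:380,::-1],None,fx=4,fy=4))
E
```

```text
14.7833 [0.4036 0.2779 0.3005] [-3.1375  0.0018  1.5702] 0.03859692307077486
```

View pics/s5c.png

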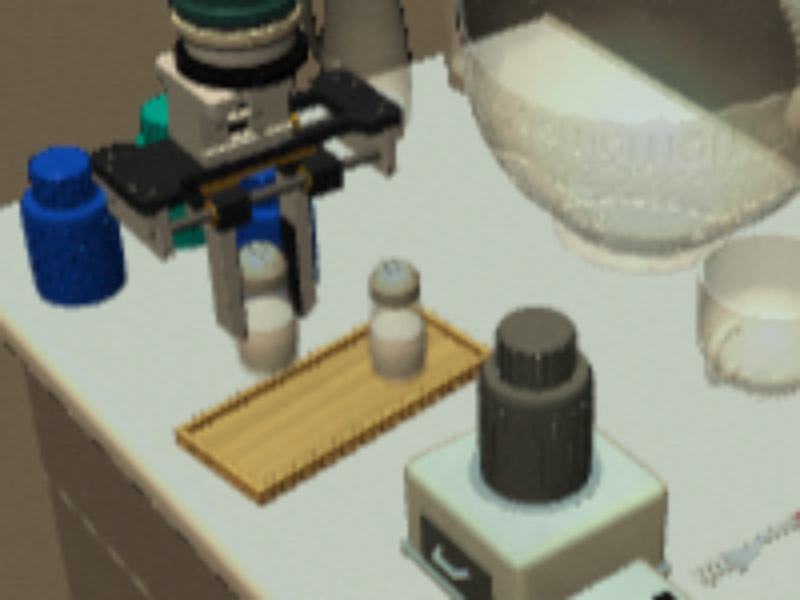

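Shaker B is over the near half of the board. I'll lower it, release and retreat.

Call:
move_arm:
  increments:
    - [[0.2, 0, 0, 0.3, 0, 0, 0], [0.2, 0, 0, 0.5, 0, 0, 0], [0.2, 0, 0, 0.6, 0, 0, 0], [0.2, 0, 0, 0.62, 0, 0, 0], [0.2, 0, 0, 0.62, 0, 0, 0], [0.2, 0, 0, 0.62, 0, 0, 0]]

```text
time: 15.33
tool_pos: [0.4042, 0.2784, 0.2419]
ee_rot: [3.14, -0.001, 1.571]
wrist_force: [-0.4, 0.5, -0.5]
width: 0.0382
```

Call:
move_arm:
  increments:
    - [[0.64, 0, 0, 0, 0, 0, 0], [0.64, 0, 0, 0, 0, 0, 0], [0.64, 0, 0, 0, 0, 0, 0], [0.64, 0, 0, 0, 0, 0, 0]]

```text
time: 15.67
tool_pos: [0.4044, 0.2784, 0.2415]
ee_rot: [3.14, -0.001, 1.571]
wrist_force: [-0.2, -0.1, 0.2]
width: 0.0594
```

Call:
move_arm:
  increments:
    - [[0.64, 0, 0, -0.4, 0, 0, 0], [0.64, 0, 0, -0.8, 0, 0, 0], [0.64, 0, 0, -1, 0, 0, 0], [0.64, 0, 0, -1, 0, 0, 0]]

```text
time: 16.0
tool_pos: [0.4053, 0.2789, 0.3475]
ee_rot: [3.131, -0.006, 1.571]
wrist_force: [0.3, 0.1, 0.5]
width: 0.0601
```

Call:
move_arm:
  increments:
    - [[0.64, 0, -0.35, 0, 0, 0, 0], [0.64, 0, -0.65, 0, 0, 0, 0], [0.64, 0, -0.65, 0, 0, 0, 0]]

```text
time: 16.25
tool_pos: [0.3357, 0.278, 0.3395]
ee_rot: [-3.137, 0.001, 1.573]
wrist_force: [-0.5, 0.1, 0.3]
width: 0.06
```

```bash
python3 - <<'E'
from fit import *
o=robot.get_obs(); print(o['time'],o['tool_pos'],o['ee_rot'],o['width'])
p,d=snap('scene','s6');P=pts('scene',d); print('A',sel(P,.085,.12,.46,.55,.24,.34).mean(0),'B',sel(P,.085,.12,.37,.45,.24,.34).mean(0))
cv2.imwrite('pics/s6c.png',cv2.resize(p[150:300,180:380,::-1],None,fx=4,fy=4))
E
```

```text
16.25 [0.3357 0.278  0.3395] [-3.1374  0.0008  1.5731] 0.0599609200620492
A [0.506  0.2865 0.0908] B [0.4024 0.2771 0.0908]
```

View pics/s6c.png

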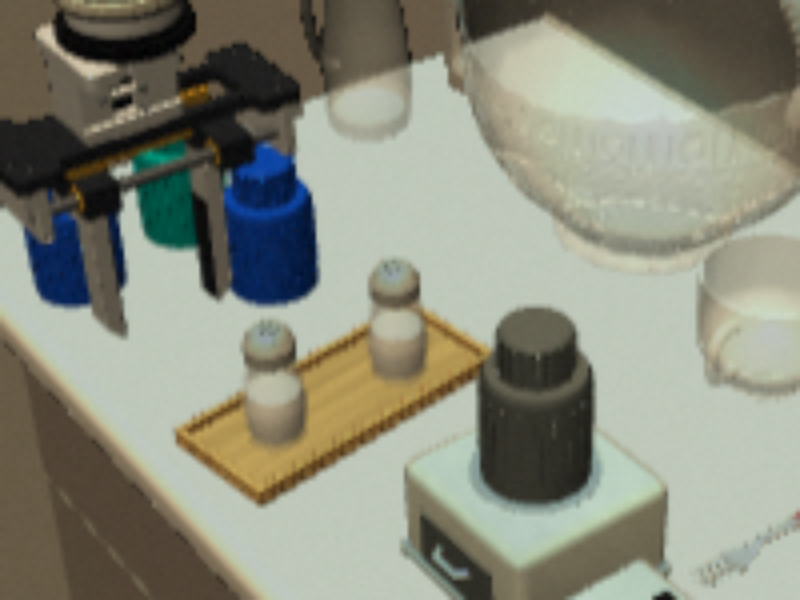

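Both shakers stand on the board floor, with caps 0.09 m up at (0.506,0.287) and (0.402,0.277). Next is the switch.

Call:
move_arm:
  increments:
    - [[0.4, -0.4, 0, 0, 0, 0, 0], [0.4, -0.85, 0, 0, 0, 0, 0], [0.4, -0.85, 0, 0, 0, 0, 0]]

```text
time: 16.55
tool_pos: [0.3397, 0.1895, 0.34]
ee_rot: [3.142, 0.004, 1.566]
wrist_force: [0.5, 0.7, -0.5]
width: 0.0435
```

Call:
move_arm:
  increments:
    - [[0.4, -0.4, 0, 0, 0, 0, 0], [0.4, -0.85, 0, 0, 0, 0, 0], [0.4, -0.85, 0, 0, 0, 0, 0]]

```text
time: 16.8
tool_pos: [0.3399, 0.1038, 0.3403]
ee_rot: [3.141, 0.003, 1.562]
wrist_force: [0.4, 1.0, -0.0]
width: 0.0377
```

Call:
move_arm:
  increments:
    - [[0.4, -0.4, 0, 0, 0, 0, 0], [0.4, -0.85, 0, 0, 0, 0, 0], [0.4, -0.85, 0, 0, 0, 0, 0]]

```text
time: 17.05
tool_pos: [0.3398, 0.0184, 0.3405]
ee_rot: [3.141, 0.003, 1.561]
wrist_force: [1.2, 0.5, 0.5]
width: 0.0375
```

Call:
move_arm:
  increments:
    - [[0.4, -0.4, 0, 0, 0, 0, 0], [0.4, -0.85, 0, 0, 0, 0, 0], [0.4, -0.85, 0, 0, 0, 0, 0]]

```text
time: 17.3
tool_pos: [0.3396, -0.0664, 0.3405]
ee_rot: [-3.142, 0.003, 1.561]
wrist_force: [-0.7, -0.1, -0.8]
width: 0.0378
```

```bash
python3 - <<'E'
from fit import *
o=robot.get_obs(); print(o['time'],o['tool_pos'],o['ee_rot'],o['width'])
p,d=snap('scene','s7');P=pts('scene',d); print('bar',rect(sel(P,.055,.069,.43,.50,-.1,-.025)),'hop',sel(P,.181,.189,.4,.52,.02,.14).mean(0))
p,d=snap('top','t7');P=pts('top',d);print('bar',rect(sel(P,.055,.069,.43,.5,-.1,-.025)),'hop',sel(P,.181,.189,.4,.52,.02,.14).mean(0))
E
```

```text
17.3 [ 0.3396 -0.0664  0.3405] [-3.1416  0.0031  1.5613] 0.03776275144087253
bar (array([ 0.4682, -0.0599]), array([52.6938, 13.9791]), 88.755126953125) hop [nan nan nan]
bar (array([ 0.4653, -0.0354]), array([ 2.617 , 10.0131]), 77.0953369140625) hop [0.4626 0.0799 0.1847]<stdin>:3: RuntimeWarning: Mean of empty slice.
  ret = um.true_divide(
```

Call:
move_arm:
  increments:
    - [[0.4, 0, 0.35, 0, 0, 0, 0], [0.4, 0, 0.645, 0, 0, 0, 0], [0.4, 0, 0.645, 0, 0, 0, 0]]

```text
time: 17.65
tool_pos: [0.4073, -0.0599, 0.3398]
ee_rot: [3.141, -0.002, 1.574]
wrist_force: [-0.8, -0.3, 1.3]
width: 0.0371
```

Call:
move_arm:
  increments:
    - [[0.4, 0, 0.35, 0, 0, 0, 0], [0.4, 0, 0.645, 0, 0, 0, 0], [0.4, 0, 0.645, 0, 0, 0, 0], [0.4, 0, 0.645, 0, 0, 0, 0]]

```text
time: 17.98
tool_pos: [0.4689, -0.0596, 0.3397]
ee_rot: [-3.139, -0.001, 1.574]
wrist_force: [-0.9, 0.2, 0.4]
width: 0.0377
```

Call:
move_arm:
  increments:
    - [[0.4, 0, 0, 0.3, 0, 0, 0], [0.4, 0, 0, 0.5, 0, 0, 0], [0.4, 0, 0, 0.6, 0, 0, -0.02], [0.4, 0, 0, 0.6, 0, 0, -0.02], [0.4, 0, 0, 0.6, 0, 0, -0.02]]

```text
time: 18.4
tool_pos: [0.4672, -0.0607, 0.2806]
ee_rot: [-3.14, -0.001, 1.603]
wrist_force: [0.5, -0.5, 1.0]
width: 0.0378
```

```bash
python3 - <<'E'
from fit import *
o=robot.get_obs(); print(o['time'],o['tool_pos'],o['ee_rot'],o['width'])
p,d=snap('scene','s8')
cv2.imwrite('pics/s8c.png',cv2.resize(p[200:350,260:440,::-1],None,fx=4,fy=4))
E
```

```text
18.4 [ 0.4672 -0.0607  0.2806] [-3.1404 -0.0006  1.6026] 0.0378379486831334
```

View pics/s8c.png

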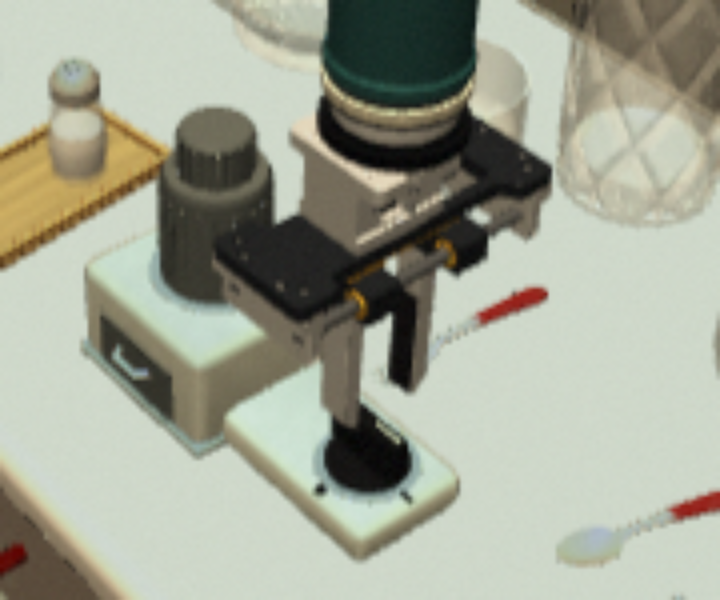

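The fingers straddle the bar. I'll descend and grip.

Call:
move_arm:
  increments:
    - [[0.4, 0, 0.01, 0.25, 0, 0, 0], [0.4, 0, 0.01, 0.42, 0, 0, 0], [0.4, 0, 0.01, 0.43, 0, 0, 0], [0.4, 0, 0.01, 0.43, 0, 0, 0], [0.4, 0, 0.01, 0.43, 0, 0, 0]]

```text
time: 18.87
tool_pos: [0.4696, -0.0617, 0.2395]
ee_rot: [3.139, 0.001, 1.602]
wrist_force: [-0.0, 0.2, 0.4]
width: 0.0374
```

Call:
move_arm:
  increments:
    - [[0, 0, 0, 0, 0, 0, 0], [0, 0, 0, 0, 0, 0, 0], [0, 0, 0, 0, 0, 0, 0], [0, 0, 0, 0, 0, 0, 0], [0, 0, 0, 0, 0, 0, 0], [0, 0, 0, 0, 0, 0, 0]]

```text
time: 19.37
tool_pos: [0.4689, -0.0618, 0.2382]
ee_rot: [-3.141, 0.0, 1.602]
wrist_force: [-2.8, -0.6, 5.7]
width: 0.0125
```

Call:
move_arm:
  increments:
    - [[0, 0, 0, 0, 0, 0, 0.07], [0, 0, 0, 0, 0, 0, 0.14], [0, 0, 0, 0, 0, 0, 0.21], [0, 0, 0, 0, 0, 0, 0.28], [0, 0, 0, 0, 0, 0, 0.35], [0, 0, 0, 0, 0, 0, 0.42], [0, 0, 0, 0, 0, 0, 0.49], [0, 0, 0, 0, 0, 0, 0.5]]

```text
time: 20.03
tool_pos: [0.4675, -0.0612, 0.2382]
ee_rot: [-3.135, 0.004, 0.813]
wrist_force: [-10.8, 1.8, 10.8]
width: 0.0115
```

Call:
move_arm:
  increments:
    - [[0, 0, 0, 0, 0, 0, 0.07], [0, 0, 0, 0, 0, 0, 0.14], [0, 0, 0, 0, 0, 0, 0.21], [0, 0, 0, 0, 0, 0, 0.28], [0, 0, 0, 0, 0, 0, 0.35], [0, 0, 0, 0, 0, 0, 0.42], [0, 0, 0, 0, 0, 0, 0.48], [0, 0, 0, 0, 0, 0, 0.48]]

```text
time: 20.7
tool_pos: [0.4668, -0.0597, 0.2382]
ee_rot: [-3.134, 0.009, 0.06]
wrist_force: [-13.6, 9.1, 14.6]
width: 0.0118
```

```bash
python3 - <<'E'
from fit import *
o=robot.get_obs(); print(o['time'],o['tool_pos'],o['ee_rot'],o['width'],o['wrist_force'],o['wrist_torque'])
p,d=snap('scene','s9')
cv2.imwrite('pics/s9c.png',cv2.resize(p[200:350,260:440,::-1],None,fx=4,fy=4))
E
```

```text
20.7 [ 0.4668 -0.0597  0.2382] [-3.1342  0.0092  0.0601] 0.011770859153362997 [-13.6465   9.1285  14.6349] [ 1.3426  2.4174 -0.1245]
```

View pics/s9c.png

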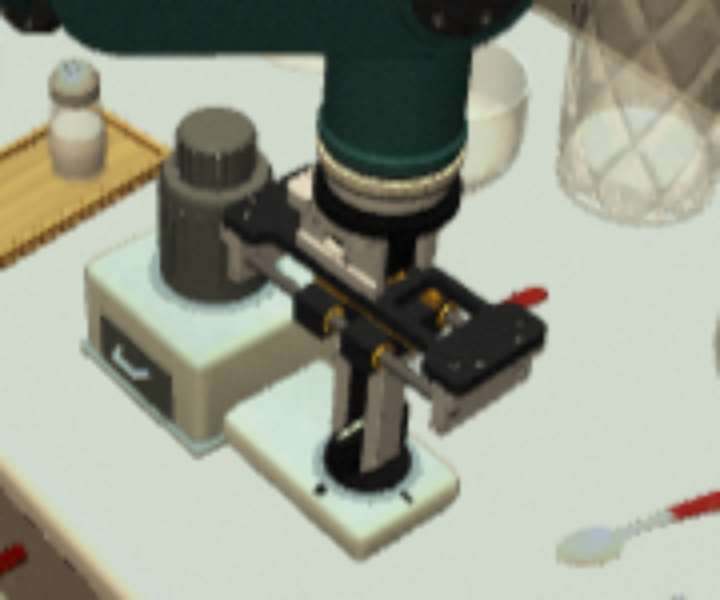

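The bar now lies along x towards the round mark. Next I release, lift and check.

Call:
move_arm:
  increments:
    - [[0.4, 0, 0, 0, 0, 0, 0], [0.4, 0, 0, 0, 0, 0, 0], [0.4, 0, 0, 0, 0, 0, 0], [0.4, 0, 0, -0.4, 0, 0, 0], [0.4, 0, 0, -0.8, 0, 0, 0], [0.4, 0, 0, -1, 0, 0, 0]]

```text
time: 21.25
tool_pos: [0.47, -0.0621, 0.342]
ee_rot: [3.139, -0.007, 0.063]
wrist_force: [1.7, 0.2, 0.4]
width: 0.0374
```

Call:
move_arm:
  increments:
    - [[0.7, 0, 0, -0.4, 0, 0, 0], [0.7, 0, 0, -0.6, 0, 0, 0.15], [0.7, 0, 0, -0.6, 0, 0, 0.25], [0.7, 0, 0, -0.6, 0, 0, 0.3], [0.7, 0, 0, -0.6, 0, 0, 0.4], [0.7, 0, 0, -0.6, 0, 0, 0.47], [0.7, 0, 0, -0.6, 0, 0, 0.5], [0.7, 0, 0, -0.6, 0, 0, 0.5]]

```text
time: 21.92
tool_pos: [0.4694, -0.062, 0.3975]
ee_rot: [-3.141, -0.001, -0.728]
wrist_force: [0.2, 0.6, 0.0]
width: 0.0656
```

```bash
python3 - <<'E'
from fit import *
o=robot.get_obs(); print(o['time'],o['tool_pos'],o['ee_rot'],o['width'],o['wrist_force'],o['joint_positions'])
p,d=snap('scene','s10');P=pts('scene',d); 
def hop(P):
    q=sel(P,.11,.15,.42,.51,.03,.13)
    # fit circle radius 33 to side points
    from scipy.optimize import least_squares
    r=least_squares(lambda c: np.hypot(q[:,0]-c[0],q[:,1]-c[1])-.033,[.464,.079],loss='soft_l1',f_scale=.002); return r.x,len(q),np.std(r.fun)
print('bar',rect(sel(P,.055,.069,.42,.52,-.1,-.025)),'hop',hop(P))
cv2.imwrite('pics/s10c.png',cv2.resize(p[200:350,260:440,::-1],None,fx=4,fy=4))
p,d=snap('top','t10');P=pts('top',d);print('hop',hop(P))
P=pts('top',np.load('pics/top0_d.npy'));print('hop',hop(P))
P=pts('scene',np.load('pics/scene0_d.npy'));print('hop',hop(P))
E
```

```text
21.9167 [ 0.4694 -0.062   0.3975] [-3.1414 -0.0007 -0.7277] 0.0655923622644974 [0.1946 0.6492 0.0374] [-0.2511 -0.0831  1.5555 -0.0001  1.6685  2.0474]
bar (array([ 0.4686, -0.0588]), array([14.5999, 54.6561]), 88.59201049804688) hop (array([0.468 , 0.0815]), 403, np.float64(0.0013455105018272602))
hop (array([0.4644, 0.0797]), 126, np.float64(0.0011856922800700294))
hop (array([0.4646, 0.0799]), 144, np.float64(0.0012686619742676543))
hop (array([0.4679, 0.0816]), 401, np.float64(0.001400323923791364))
```

View pics/s10c.png

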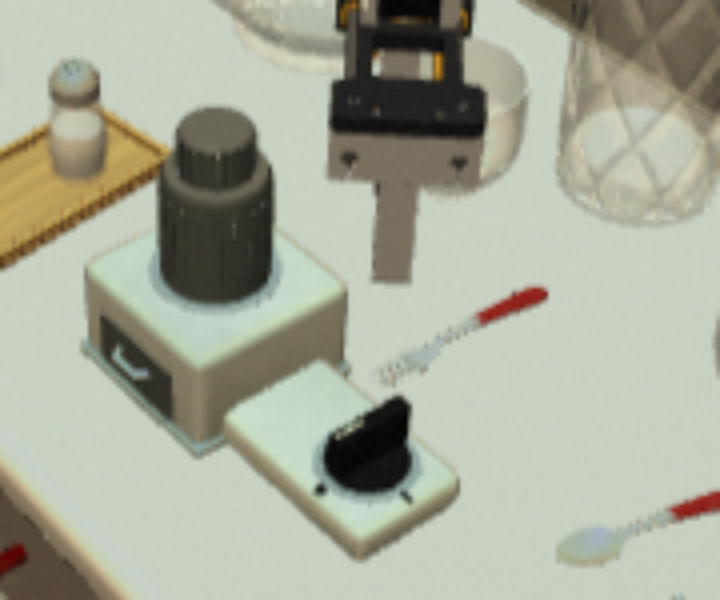

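The switch is off: the bar lies along x, and the hopper is still at 0.185 m. I'll move over the hopper axis at (0.4655, 0.080).

Call:
move_arm:
  increments:
    - [[0.7, -0.28, -0.3, 0, 0, 0, 0], [0.7, -0.488, -0.517, 0, 0, 0, 0], [0.7, -0.488, -0.517, 0, 0, 0, 0], [0.7, -0.488, -0.517, 0, 0, 0, 0]]

```text
time: 22.35
tool_pos: [0.4668, 0.0102, 0.3977]
ee_rot: [3.142, -0.001, -0.719]
wrist_force: [-0.1, 0.1, -0.1]
width: 0.0656
```

Call:
move_arm:
  increments:
    - [[0.7, -0.28, -0.3, 0, 0, 0, 0], [0.7, -0.488, -0.517, 0, 0, 0, 0], [0.7, -0.488, -0.517, 0, 0, 0, 0], [0.7, -0.488, -0.517, 0, 0, 0, 0], [0.7, -0.488, -0.517, 0, 0, 0, 0]]

```text
time: 22.77
tool_pos: [0.4646, 0.0794, 0.3976]
ee_rot: [3.141, -0.001, -0.723]
wrist_force: [-0.4, 0.3, 0.3]
width: 0.0656
```

```bash
python3 - <<'E'
from fit import *
o=robot.get_obs(); print(o['time'],o['tool_pos'],o['ee_rot'],o['width'],o['wrist_force'],o['joint_positions'])
E
```

```text
22.7667 [0.4646 0.0794 0.3976] [ 3.1409 -0.0008 -0.723 ] 0.0656028566299178 [-0.3723  0.2963  0.3037] [ 0.0494 -0.0878  1.5597 -0.0011  1.6696  2.3431]
```

Call:
move_arm:
  increments:
    - [[0.7, 0, 0, 0.2, 0, 0, 0], [0.7, 0, 0, 0.35, 0, 0, 0], [0.7, 0, 0, 0.395, 0, 0, 0], [0.7, 0, 0, 0.395, 0, 0, 0], [0.7, 0, 0, 0.395, 0, 0, 0]]

```text
time: 23.18
tool_pos: [0.4645, 0.0795, 0.3586]
ee_rot: [-3.141, -0.0, -0.724]
wrist_force: [-0.1, -0.7, 0.3]
width: 0.0659
```

Call:
move_arm:
  increments:
    - [[0.2, 0, 0, 0, 0, 0, 0], [0.2, 0, 0, 0, 0, 0, 0], [0.2, 0, 0, 0, 0, 0, 0], [0.2, 0, 0, 0, 0, 0, 0], [0.2, 0, 0, 0, 0, 0, 0]]

```text
time: 23.6
tool_pos: [0.4646, 0.0806, 0.3591]
ee_rot: [-3.139, -0.001, -0.722]
wrist_force: [1.3, 1.7, 2.5]
width: 0.0453
```

```bash
python3 - <<'E'
from fit import *
o=robot.get_obs(); print(o['time'],o['tool_pos'],o['ee_rot'],o['width'],o['wrist_force'],o['wrist_torque'])
p,d=snap('scene','s11')
cv2.imwrite('pics/s11c.png',cv2.resize(p[150:350,240:440,::-1],None,fx=3,fy=3))
E
```

```text
23.6 [0.4646 0.0806 0.3591] [-3.1392 -0.0014 -0.7223] 0.045271601808467135 [1.3347 1.6899 2.5142] [ 0.3021 -0.1097  0.0851]
```

View pics/s11c.png

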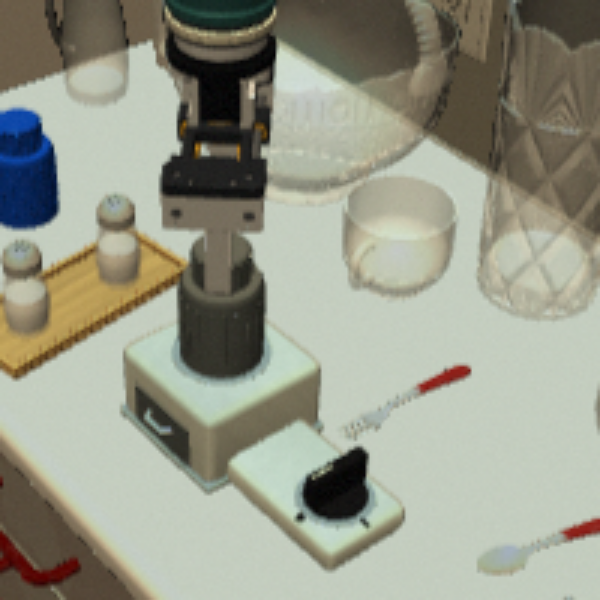

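Good grip at 45 mm. I start unscrewing anticlockwise, rising 9 mm per turn.

Call:
move_arm:
  increments:
    - [[0.2, 0, 0, -0.001, 0, 0, -0.075], [0.2, 0, 0, -0.003, 0, 0, -0.15], [0.2, 0, 0, -0.005, 0, 0, -0.225], [0.2, 0, 0, -0.006, 0, 0, -0.3], [0.2, 0, 0, -0.008, 0, 0, -0.375], [0.2, 0, 0, -0.01, 0, 0, -0.45], [0.2, 0, 0, -0.012, 0, 0, -0.525], [0.2, 0, 0, -0.0135, 0, 0, -0.6]]

```text
time: 24.32
tool_pos: [0.4645, 0.0801, 0.3595]
ee_rot: [3.14, -0.001, 0.225]
wrist_force: [2.1, -0.4, 0.8]
width: 0.0452
```

Call:
move_arm:
  increments:
    - [[0.2, 0, 0, -0.001, 0, 0, -0.075], [0.2, 0, 0, -0.003, 0, 0, -0.15], [0.2, 0, 0, -0.005, 0, 0, -0.225], [0.2, 0, 0, -0.006, 0, 0, -0.3], [0.2, 0, 0, -0.008, 0, 0, -0.375], [0.2, 0, 0, -0.01, 0, 0, -0.45], [0.2, 0, 0, -0.012, 0, 0, -0.525], [0.2, 0, 0, -0.0135, 0, 0, -0.6]]

```text
time: 24.98
tool_pos: [0.4652, 0.08, 0.3611]
ee_rot: [3.137, -0.0, 1.168]
wrist_force: [5.0, -1.0, -1.9]
width: 0.0448
```

```bash
python3 - <<'E'
from fit import *
o=robot.get_obs(); print(o['time'],o['tool_pos'],o['ee_rot'],o['width'],o['wrist_force'],o['wrist_torque'])
E
```

```text
24.9833 [0.4652 0.08   0.3611] [ 3.1367 -0.0005  1.1675] 0.04480903642062967 [ 5.014  -0.9664 -1.8505] [-0.243  -1.2638 -0.0546]
```

Forces are low, so I continue this stroke.

Call:
move_arm:
  increments:
    - [[0.2, 0, 0, -0.001, 0, 0, -0.075], [0.2, 0, 0, -0.003, 0, 0, -0.15], [0.2, 0, 0, -0.005, 0, 0, -0.225], [0.2, 0, 0, -0.006, 0, 0, -0.3], [0.2, 0, 0, -0.008, 0, 0, -0.375], [0.2, 0, 0, -0.01, 0, 0, -0.45], [0.2, 0, 0, -0.012, 0, 0, -0.525], [0.2, 0, 0, -0.0135, 0, 0, -0.6]]

```text
time: 25.65
tool_pos: [0.4655, 0.0808, 0.3626]
ee_rot: [3.135, 0.002, 2.111]
wrist_force: [6.3, 1.7, -2.5]
width: 0.0453
```

Call:
move_arm:
  increments:
    - [[0.2, 0, 0, -0.001, 0, 0, -0.075], [0.2, 0, 0, -0.003, 0, 0, -0.15], [0.2, 0, 0, -0.005, 0, 0, -0.225], [0.2, 0, 0, -0.006, 0, 0, -0.3], [0.2, 0, 0, -0.008, 0, 0, -0.375], [0.2, 0, 0, -0.01, 0, 0, -0.45], [0.2, 0, 0, -0.012, 0, 0, -0.525], [0.2, 0, 0, -0.0135, 0, 0, -0.6]]

```text
time: 26.32
tool_pos: [0.4649, 0.081, 0.364]
ee_rot: [3.139, 0.004, 3.053]
wrist_force: [3.9, 2.5, -0.9]
width: 0.0451
```

Call:
move_arm:
  increments:
    - [[0.2, 0, 0, -0.001, 0, 0, -0.075], [0.2, 0, 0, -0.003, 0, 0, -0.15], [0.2, 0, 0, -0.005, 0, 0, -0.225], [0.2, 0, 0, -0.006, 0, 0, -0.3], [0.2, 0, 0, -0.008, 0, 0, -0.375], [0.2, 0, 0, -0.01, 0, 0, -0.45], [0.2, 0, 0, -0.012, 0, 0, -0.525], [0.2, 0, 0, -0.0135, 0, 0, -0.6]]

```text
time: 26.98
tool_pos: [0.4643, 0.0812, 0.365]
ee_rot: [3.14, 0.002, -2.287]
wrist_force: [0.5, 3.0, 0.5]
width: 0.0448
```

```bash
python3 - <<'E'
from fit import *
o=robot.get_obs(); print(o['time'],o['tool_pos'],o['ee_rot'],o['width'],o['wrist_force'],o['wrist_torque'],o['joint_positions'][5])
p,d=snap('scene','s12');P=pts('scene',d)
q=sel(P,.07,.2,.42,.51,.03,.13); 
cv2.imwrite('pics/s12c.png',cv2.resize(p[200:320,270:370,::-1],None,fx=5,fy=5))
E
```

```text
26.9833 [0.4643 0.0812 0.365 ] [ 3.1401  0.0024 -2.287 ] 0.044792972704352306 [0.5337 3.0197 0.5494] [ 0.9529 -0.0801 -0.0309] -2.373575115435687
```

View pics/s12c.png

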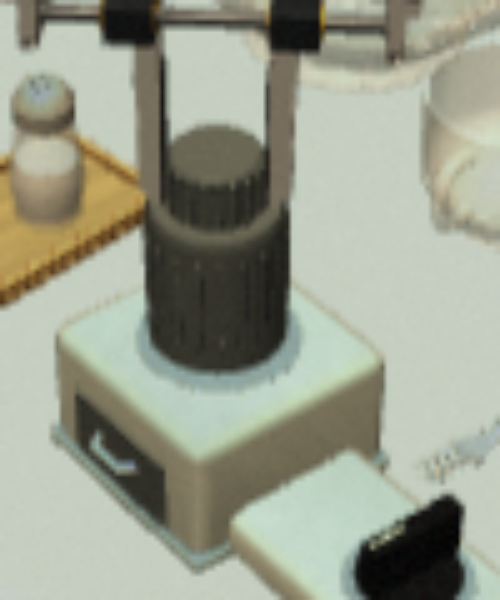

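```bash
python3 - <<'E'
from fit import *
P0=pts('scene',np.load('pics/scene0_d.npy'));P=pts('scene',np.load('pics/s12_d.npy'))
for n,A in (('before',P0),('now',P)):
    q=A[245-12:245+4,308:320] if 0 else sel(A,.175,.2,.455,.475,.065,.092); print(n,len(q),np.median(q[:,2]) if len(q) else None, np.sort(q[:,2])[-5:])
E
```

```text
before 62 0.1850526490121405 [0.1877 0.1877 0.188  0.188  0.1886]
now 67 0.19132819740324547 [0.1931 0.1934 0.1935 0.1936 0.1939]
```

Call:
move_arm:
  increments:
    - [[0.6, 0, 0, 0, 0, 0, 0], [0.6, 0, 0, 0, 0, 0, 0], [0.6, 0, 0, 0, 0, 0, 0.07], [0.6, 0, 0, 0, 0, 0, 0.15], [0.6, 0, 0, 0, 0, 0, 0.23], [0.6, 0, 0, 0, 0, 0, 0.3], [0.6, 0, 0, 0, 0, 0, 0.38], [0.6, 0, 0, 0, 0, 0, 0.45]]

```text
time: 27.7
tool_pos: [0.4641, 0.0801, 0.3646]
ee_rot: [-3.141, -0.001, -3.009]
wrist_force: [0.1, -0.5, 0.1]
width: 0.0565
```

Call:
move_arm:
  increments:
    - [[0.6, 0, 0, 0, 0, 0, 0.08], [0.6, 0, 0, 0, 0, 0, 0.15], [0.6, 0, 0, 0, 0, 0, 0.23], [0.6, 0, 0, 0, 0, 0, 0.3], [0.6, 0, 0, 0, 0, 0, 0.38], [0.6, 0, 0, 0, 0, 0, 0.45], [0.6, 0, 0, 0, 0, 0, 0.53], [0.6, 0, 0, 0, 0, 0, 0.6]]

```text
time: 28.37
tool_pos: [0.4641, 0.0801, 0.3646]
ee_rot: [-3.14, 0.0, 2.332]
wrist_force: [0.1, 0.3, -0.6]
width: 0.0564
```

Call:
move_arm:
  increments:
    - [[0.6, 0, 0, 0, 0, 0, 0.08], [0.6, 0, 0, 0, 0, 0, 0.15], [0.6, 0, 0, 0, 0, 0, 0.23], [0.6, 0, 0, 0, 0, 0, 0.3], [0.6, 0, 0, 0, 0, 0, 0.38], [0.6, 0, 0, 0, 0, 0, 0.45], [0.6, 0, 0, 0, 0, 0, 0.53], [0.6, 0, 0, 0, 0, 0, 0.6]]

```text
time: 29.03
tool_pos: [0.4641, 0.0801, 0.3646]
ee_rot: [-3.141, 0.001, 1.389]
wrist_force: [-0.3, 0.2, 0.6]
width: 0.0563
```

Call:
move_arm:
  increments:
    - [[0.6, 0, 0, 0, 0, 0, 0.08], [0.6, 0, 0, 0, 0, 0, 0.15], [0.6, 0, 0, 0, 0, 0, 0.23], [0.6, 0, 0, 0, 0, 0, 0.3], [0.6, 0, 0, 0, 0, 0, 0.38], [0.6, 0, 0, 0, 0, 0, 0.45], [0.6, 0, 0, 0, 0, 0, 0.53], [0.6, 0, 0, 0, 0, 0, 0.6]]

```text
time: 29.7
tool_pos: [0.4641, 0.0801, 0.3647]
ee_rot: [3.141, 0.001, 0.447]
wrist_force: [-0.2, 0.2, 0.5]
width: 0.0565
```

Call:
move_arm:
  increments:
    - [[0.6, 0, 0, 0, 0, 0, 0.08], [0.6, 0, 0, 0, 0, 0, 0.15], [0.6, 0, 0, 0, 0, 0, 0.23], [0.6, 0, 0, 0, 0, 0, 0.3], [0.6, 0, 0, 0, 0, 0, 0.38], [0.6, 0, 0, 0, 0, 0, 0.45], [0.6, 0, 0, 0, 0, 0, 0.53], [0.6, 0, 0, 0, 0, 0, 0.6]]

```text
time: 30.37
tool_pos: [0.4641, 0.0801, 0.3646]
ee_rot: [3.14, 0.0, -0.496]
wrist_force: [-0.4, 0.4, 0.6]
width: 0.0563
```

Call:
move_arm:
  increments:
    - [[0.6, 0, 0, 0, 0, 0, 0.08], [0.6, 0, 0, 0, 0, 0, 0.15], [0.6, 0, 0, 0, 0, 0, 0.15], [0.6, 0, 0, 0, 0, 0, 0.15]]

```text
time: 30.7
tool_pos: [0.4642, 0.0802, 0.3647]
ee_rot: [3.141, 0.0, -0.721]
wrist_force: [-0.6, 0.6, -1.0]
width: 0.0564
```

```bash
python3 - <<'E'
from fit import *
o=robot.get_obs(); print(o['time'],o['tool_pos'],o['ee_rot'],o['width'],o['wrist_force'],o['joint_positions'][5])
p,d=snap('scene','s13');P=pts('scene',d)
for lo in (.17,): 
    q=sel(P,.175,.21,.455,.475,.065,.092);print(len(q),np.median(q[:,2]))
q=sel(P,.07,.2,.43,.5,.045,.115);print(np.histogram(q[:,2],bins=np.arange(.07,.2,.004)))
E
```

```text
30.7 [0.4642 0.0802 0.3647] [ 3.1407  0.0001 -0.7213] 0.05643461421566611 [-0.6397  0.5832 -1.0359] 2.3429372387522682
9 0.19181564535237225
(array([  0,  15, 158,  22,  29,  36,  32,  44,  29,  42,  33,  39,  42,
        36,  41,  31,  51,  28,  41,  44,  36,  57,  90,  69,  16,  16,
        26,  31,  28,  43,  74,  12]), array([0.07 , 0.074, 0.078, 0.082, 0.086, 0.09 , 0.094, 0.098, 0.102,
       0.106, 0.11 , 0.114, 0.118, 0.122, 0.126, 0.13 , 0.134, 0.138,
       0.142, 0.146, 0.15 , 0.154, 0.158, 0.162, 0.166, 0.17 , 0.174,
       0.178, 0.182, 0.186, 0.19 , 0.194, 0.198]))
```

The hopper has risen about 6.5 mm, as the thread predicts. Now the second stroke.

Call:
move_arm:
  increments:
    - [[0.2, 0, 0, 0, 0, 0, 0], [0.2, 0, 0, 0, 0, 0, 0], [0.2, 0, 0, 0, 0, 0, 0], [0.2, 0, 0, 0, 0, 0, 0]]

```text
time: 31.08
tool_pos: [0.4644, 0.0805, 0.3651]
ee_rot: [-3.141, -0.0, -0.722]
wrist_force: [0.1, 1.4, -0.1]
width: 0.0446
```

Call:
move_arm:
  increments:
    - [[0.2, 0, 0, -0.001, 0, 0, -0.075], [0.2, 0, 0, -0.003, 0, 0, -0.15], [0.2, 0, 0, -0.005, 0, 0, -0.225], [0.2, 0, 0, -0.006, 0, 0, -0.3], [0.2, 0, 0, -0.008, 0, 0, -0.375], [0.2, 0, 0, -0.01, 0, 0, -0.45], [0.2, 0, 0, -0.012, 0, 0, -0.525], [0.2, 0, 0, -0.0135, 0, 0, -0.6]]

```text
time: 31.75
tool_pos: [0.4646, 0.0802, 0.3664]
ee_rot: [3.141, -0.001, 0.225]
wrist_force: [1.5, -0.2, -0.4]
width: 0.0448
```

Call:
move_arm:
  increments:
    - [[0.2, 0, 0, -0.001, 0, 0, -0.075], [0.2, 0, 0, -0.003, 0, 0, -0.15], [0.2, 0, 0, -0.005, 0, 0, -0.225], [0.2, 0, 0, -0.006, 0, 0, -0.3], [0.2, 0, 0, -0.008, 0, 0, -0.375], [0.2, 0, 0, -0.01, 0, 0, -0.45], [0.2, 0, 0, -0.012, 0, 0, -0.525], [0.2, 0, 0, -0.0135, 0, 0, -0.6]]

```text
time: 32.42
tool_pos: [0.4651, 0.0802, 0.3679]
ee_rot: [3.138, -0.001, 1.168]
wrist_force: [3.5, -0.6, -2.4]
width: 0.045
```

Call:
move_arm:
  increments:
    - [[0.2, 0, 0, -0.001, 0, 0, -0.075], [0.2, 0, 0, -0.003, 0, 0, -0.15], [0.2, 0, 0, -0.005, 0, 0, -0.225], [0.2, 0, 0, -0.006, 0, 0, -0.3], [0.2, 0, 0, -0.008, 0, 0, -0.375], [0.2, 0, 0, -0.01, 0, 0, -0.45], [0.2, 0, 0, -0.012, 0, 0, -0.525], [0.2, 0, 0, -0.0135, 0, 0, -0.6]]

```text
time: 33.08
tool_pos: [0.4654, 0.0807, 0.3694]
ee_rot: [3.136, 0.002, 2.111]
wrist_force: [5.1, 1.9, -2.3]
width: 0.0449
```

Call:
move_arm:
  increments:
    - [[0.2, 0, 0, -0.001, 0, 0, -0.075], [0.2, 0, 0, -0.003, 0, 0, -0.15], [0.2, 0, 0, -0.005, 0, 0, -0.225], [0.2, 0, 0, -0.006, 0, 0, -0.3], [0.2, 0, 0, -0.008, 0, 0, -0.375], [0.2, 0, 0, -0.01, 0, 0, -0.45], [0.2, 0, 0, -0.012, 0, 0, -0.525], [0.2, 0, 0, -0.0135, 0, 0, -0.6]]

```text
time: 33.75
tool_pos: [0.465, 0.081, 0.3708]
ee_rot: [3.139, 0.004, 3.054]
wrist_force: [2.3, 2.8, -1.0]
width: 0.0452
```

Call:
move_arm:
  increments:
    - [[0.2, 0, 0, -0.001, 0, 0, -0.075], [0.2, 0, 0, -0.003, 0, 0, -0.15], [0.2, 0, 0, -0.005, 0, 0, -0.225], [0.2, 0, 0, -0.006, 0, 0, -0.3], [0.2, 0, 0, -0.008, 0, 0, -0.375], [0.2, 0, 0, -0.01, 0, 0, -0.45], [0.2, 0, 0, -0.012, 0, 0, -0.525], [0.2, 0, 0, -0.0135, 0, 0, -0.6]]

```text
time: 34.42
tool_pos: [0.4644, 0.081, 0.3718]
ee_rot: [3.141, 0.002, -2.287]
wrist_force: [0.1, 2.1, -0.3]
width: 0.0447
```

```bash
python3 - <<'E'
from fit import *
o=robot.get_obs(); print(o['time'],o['tool_pos'],o['ee_rot'],o['width'],o['wrist_force'],o['wrist_torque'],o['joint_positions'][5])
p,d=snap('scene','s14');P=pts('scene',d)
q=sel(P,.18,.215,.455,.475,.065,.092);print(len(q),np.median(q[:,2]))
E
```

```text
34.4167 [0.4644 0.081  0.3718] [ 3.1407  0.0021 -2.2869] 0.044678179880798384 [ 0.1216  2.0569 -0.2774] [ 0.3889 -0.3592 -0.1024] -2.3738020484350493
66 0.19839386669699172
```

It has risen 13.3 mm after 1.5 turns. A gentle lift of 6 mm will show whether the thread has let go.

Call:
move_arm:
  increments:
    - [[0.2, 0, 0, -0.02, 0, 0, 0], [0.2, 0, 0, -0.04, 0, 0, 0], [0.2, 0, 0, -0.06, 0, 0, 0], [0.2, 0, 0, -0.06, 0, 0, 0], [0.2, 0, 0, -0.06, 0, 0, 0]]

```text
time: 34.88
tool_pos: [0.4642, 0.0804, 0.377]
ee_rot: [3.141, -0.001, -2.294]
wrist_force: [0.9, 1.5, -6.5]
width: 0.0453
```

```bash
python3 - <<'E'
from fit import *
o=robot.get_obs(); print(o['time'],o['tool_pos'],o['ee_rot'],o['width'],o['wrist_force'],o['wrist_torque'])
p,d=snap('scene','s15');P=pts('scene',d)
q=sel(P,.18,.225,.455,.475,.065,.092);print(len(q),np.median(q[:,2]))
E
```

```text
34.8833 [0.4642 0.0804 0.377 ] [ 3.1406 -0.001  -2.2944] 0.04531777739403024 [ 0.9184  1.5022 -6.5407] [ 0.5848 -0.4165 -0.0165]
68 0.20342901764752186
```

The lift shows 6.5 N against a weight of 2.2 N, so it's still on the thread. I'll lower, regrip and take a third stroke.

Call:
move_arm:
  increments:
    - [[0.2, 0, 0, 0.03, 0, 0, 0], [0.2, 0, 0, 0.05, 0, 0, 0], [0.2, 0, 0, 0.05, 0, 0, 0], [0.6, 0, 0, 0.05, 0, 0, 0], [0.6, 0, 0, 0.05, 0, 0, 0], [0.6, 0, 0, 0.05, 0, 0, 0.07], [0.6, 0, 0, 0.05, 0, 0, 0.14], [0.6, 0, 0, 0.05, 0, 0, 0.21]]

```text
time: 35.6
tool_pos: [0.4643, 0.08, 0.3735]
ee_rot: [-3.14, 0.0, -2.629]
wrist_force: [-0.7, -0.1, 0.4]
width: 0.0559
```

Call:
move_arm:
  increments:
    - [[0.6, 0, 0, 0, 0, 0, 0.08], [0.6, 0, 0, 0, 0, 0, 0.15], [0.6, 0, 0, 0, 0, 0, 0.23], [0.6, 0, 0, 0, 0, 0, 0.3], [0.6, 0, 0, 0, 0, 0, 0.38], [0.6, 0, 0, 0, 0, 0, 0.45], [0.6, 0, 0, 0, 0, 0, 0.53], [0.6, 0, 0, 0, 0, 0, 0.6]]

```text
time: 36.27
tool_pos: [0.4643, 0.08, 0.3734]
ee_rot: [-3.141, 0.001, 2.711]
wrist_force: [-0.3, -0.0, -0.5]
width: 0.0567
```

Call:
move_arm:
  increments:
    - [[0.6, 0, 0, 0, 0, 0, 0.08], [0.6, 0, 0, 0, 0, 0, 0.15], [0.6, 0, 0, 0, 0, 0, 0.23], [0.6, 0, 0, 0, 0, 0, 0.3], [0.6, 0, 0, 0, 0, 0, 0.38], [0.6, 0, 0, 0, 0, 0, 0.45], [0.6, 0, 0, 0, 0, 0, 0.53], [0.6, 0, 0, 0, 0, 0, 0.6]]

```text
time: 36.93
tool_pos: [0.4643, 0.08, 0.3735]
ee_rot: [3.141, 0.001, 1.768]
wrist_force: [0.1, -0.1, 0.6]
width: 0.0563
```

Call:
move_arm:
  increments:
    - [[0.6, 0, 0, 0, 0, 0, 0.08], [0.6, 0, 0, 0, 0, 0, 0.15], [0.6, 0, 0, 0, 0, 0, 0.23], [0.6, 0, 0, 0, 0, 0, 0.3], [0.6, 0, 0, 0, 0, 0, 0.38], [0.6, 0, 0, 0, 0, 0, 0.45], [0.6, 0, 0, 0, 0, 0, 0.53], [0.6, 0, 0, 0, 0, 0, 0.6]]

```text
time: 37.6
tool_pos: [0.4643, 0.08, 0.3735]
ee_rot: [3.14, 0.0, 0.826]
wrist_force: [0.8, 0.7, -0.5]
width: 0.0562
```

```bash
python3 - <<'E'
from fit import *
o=robot.get_obs(); print(o['time'],o['tool_pos'],o['ee_rot'],o['width'],o['wrist_force'],o['joint_positions'])
p,d=snap('scene','s16');P=pts('scene',d)
q=sel(P,.18,.225,.455,.475,.065,.092);print(len(q),np.median(q[:,2]))
cv2.imwrite('pics/s16c.png',cv2.resize(p[180:320,250:390,::-1],None,fx=4,fy=4))
E
```

```text
37.6 [0.4643 0.08   0.3735] [3.14   0.0004 0.826 ] 0.056226175743960875 [ 0.7515  0.7278 -0.5177] [ 0.0507 -0.0817  1.6018 -0.0014  1.6207  0.7954]
63 0.1984818572876245
```

View pics/s16c.png

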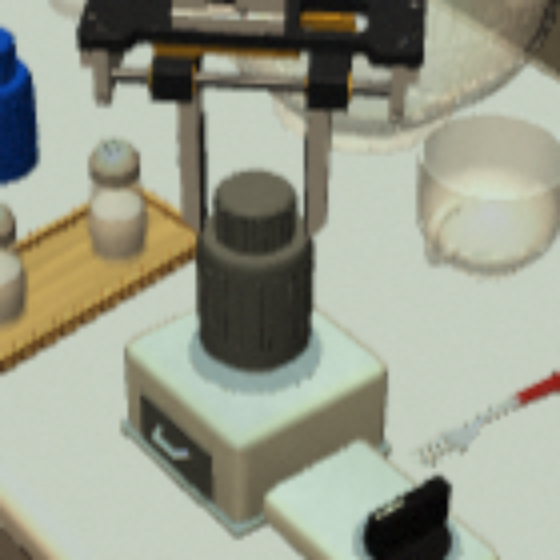

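Call:
move_arm:
  increments:
    - [[0.2, 0, 0, 0, 0, 0, 0], [0.2, 0, 0, 0, 0, 0, 0], [0.2, 0, 0, 0, 0, 0, 0], [0.2, 0, 0, 0, 0, 0, 0]]

```text
time: 37.98
tool_pos: [0.4643, 0.0803, 0.3731]
ee_rot: [3.141, -0.0, 0.833]
wrist_force: [-0.2, -1.2, 0.1]
width: 0.0453
```

Call:
move_arm:
  increments:
    - [[0.2, 0, 0, -0.001, 0, 0, -0.075], [0.2, 0, 0, -0.003, 0, 0, -0.15], [0.2, 0, 0, -0.005, 0, 0, -0.225], [0.2, 0, 0, -0.006, 0, 0, -0.3], [0.2, 0, 0, -0.008, 0, 0, -0.375], [0.2, 0, 0, -0.01, 0, 0, -0.45], [0.2, 0, 0, -0.012, 0, 0, -0.525], [0.2, 0, 0, -0.0135, 0, 0, -0.6]]

```text
time: 38.65
tool_pos: [0.4648, 0.0803, 0.3745]
ee_rot: [3.139, 0.001, 1.781]
wrist_force: [2.9, -0.8, -0.6]
width: 0.0449
```

Call:
move_arm:
  increments:
    - [[0.2, 0, 0, -0.001, 0, 0, -0.075], [0.2, 0, 0, -0.003, 0, 0, -0.15], [0.2, 0, 0, -0.005, 0, 0, -0.225], [0.2, 0, 0, -0.006, 0, 0, -0.3], [0.2, 0, 0, -0.008, 0, 0, -0.375], [0.2, 0, 0, -0.01, 0, 0, -0.45], [0.2, 0, 0, -0.012, 0, 0, -0.525], [0.2, 0, 0, -0.0135, 0, 0, -0.6]]

```text
time: 39.32
tool_pos: [0.465, 0.0806, 0.3758]
ee_rot: [3.139, 0.003, 2.724]
wrist_force: [4.0, 1.0, -1.4]
width: 0.0452
```

Call:
move_arm:
  increments:
    - [[0.2, 0, 0, -0.001, 0, 0, -0.075], [0.2, 0, 0, -0.003, 0, 0, -0.15], [0.2, 0, 0, -0.005, 0, 0, -0.225], [0.2, 0, 0, -0.006, 0, 0, -0.3], [0.2, 0, 0, -0.008, 0, 0, -0.375], [0.2, 0, 0, -0.01, 0, 0, -0.45], [0.2, 0, 0, -0.012, 0, 0, -0.525], [0.2, 0, 0, -0.0135, 0, 0, -0.6]]

```text
time: 39.98
tool_pos: [0.4651, 0.0806, 0.3771]
ee_rot: [-3.14, 0.004, -2.617]
wrist_force: [2.8, 0.4, -0.4]
width: 0.0449
```

Call:
move_arm:
  increments:
    - [[0.2, 0, 0, -0.001, 0, 0, -0.075], [0.2, 0, 0, -0.003, 0, 0, -0.15], [0.2, 0, 0, -0.005, 0, 0, -0.2], [0.2, 0, 0, -0.005, 0, 0, -0.2]]

```text
time: 40.32
tool_pos: [0.4649, 0.0807, 0.3777]
ee_rot: [-3.14, 0.004, -2.307]
wrist_force: [3.0, 2.5, 0.3]
width: 0.0452
```

Call:
move_arm:
  increments:
    - [[0.2, 0, 0, -0.02, 0, 0, 0], [0.2, 0, 0, -0.04, 0, 0, 0], [0.2, 0, 0, -0.06, 0, 0, 0], [0.2, 0, 0, -0.06, 0, 0, 0], [0.2, 0, 0, -0.06, 0, 0, 0]]

```text
time: 40.73
tool_pos: [0.4648, 0.0806, 0.3817]
ee_rot: [3.141, 0.001, -2.311]
wrist_force: [6.1, 1.8, -9.5]
width: 0.0451
```

```bash
python3 - <<'E'
from fit import *
o=robot.get_obs(); print(o['time'],o['tool_pos'],o['ee_rot'],o['width'],o['wrist_force'],o['wrist_torque'],o['joint_positions'])
p,d=snap('scene','s17');P=pts('scene',d)
q=sel(P,.18,.225,.455,.475,.065,.092);print(len(q),np.median(q[:,2]))
E
```

```text
40.7333 [0.4648 0.0806 0.3817] [ 3.1414  0.0007 -2.3106] 0.045067399025125854 [ 6.0998  1.7987 -9.4948] [ 0.5038 -1.3756 -0.0841] [ 0.0512 -0.0828  1.5865  0.0006  1.6375 -2.3506]
60 0.20666951189895982
```

Call:
move_arm:
  increments:
    - [[0.2, 0, 0, -0.02, 0, 0, 0], [0.2, 0, 0, -0.04, 0, 0, 0], [0.2, 0, 0, -0.04, 0, 0, 0], [0.2, 0, 0, -0.04, 0, 0, 0]]

```text
time: 41.12
tool_pos: [0.4649, 0.0803, 0.3864]
ee_rot: [-3.141, 0.0, -2.311]
wrist_force: [4.7, -0.3, -3.6]
width: 0.045
```

```bash
python3 - <<'E'
from fit import *
o=robot.get_obs(); print(o['time'],o['tool_pos'],o['ee_rot'],o['width'],o['wrist_force'],o['wrist_torque'])
p,d=snap('scene','s18');P=pts('scene',d)
q=sel(P,.18,.225,.455,.475,.065,.092);print(len(q),np.median(q[:,2]))
cv2.imwrite('pics/s18c.png',cv2.resize(p[180:320,250:390,::-1],None,fx=4,fy=4))
E
```

```text
41.1167 [0.4649 0.0803 0.3864] [-3.1406  0.0005 -2.3109] 0.04496190670827855 [ 4.7168 -0.3104 -3.5723] [ 0.1457 -1.271  -0.0404]
65 0.21145764311424672
```

View pics/s18c.png

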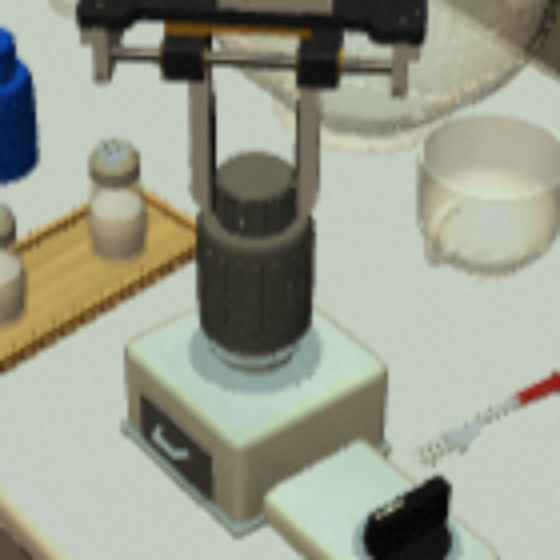

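The thread has let go: the hopper is 26 mm up and the force has dropped to about its weight. I'll lift it clear.

Call:
move_arm:
  increments:
    - [[0.2, 0, 0, -0.1, 0, 0, 0], [0.2, 0, 0, -0.2, 0, 0, 0], [0.2, 0, 0, -0.3, 0, 0, 0], [0.2, 0, 0, -0.45, 0, 0, 0], [0.2, 0, 0, -0.6, 0, 0, 0], [0.2, 0, 0, -0.75, 0, 0, 0], [0.2, 0, 0, -0.85, 0, 0, 0], [0.2, 0, 0, -0.85, 0, 0, 0]]

```text
time: 41.83
tool_pos: [0.464, 0.0804, 0.4759]
ee_rot: [-3.138, 0.004, -2.309]
wrist_force: [-0.3, -0.4, -1.8]
width: 0.0453
```

```bash
python3 - <<'E'
from fit import *
o=robot.get_obs(); print(o['time'],o['tool_pos'],o['ee_rot'],o['width'],o['wrist_force'],o['joint_positions'])
p,d=snap('scene','s19');q,dt=snap('top','t19')
cv2.imwrite('pics/s19c.png',cv2.resize(p[120:460,230:500,::-1],None,fx=2.2,fy=2.2)); 
cv2.imwrite('pics/t19c.png',cv2.resize(q[240:345,310:490,::-1],None,fx=4,fy=4))
E
```

```text
41.8333 [0.464  0.0804 0.4759] [-3.1377  0.0038 -2.3093] 0.045252120820892076 [-0.2957 -0.4277 -1.8023] [ 0.051  -0.0945  1.4121 -0.0001  1.8186 -2.352 ]
```

View pics/s19c.png

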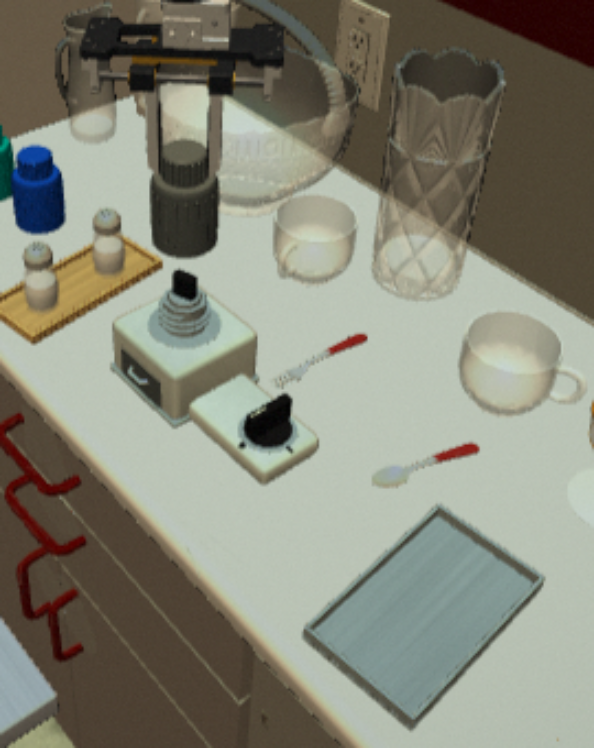

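View pics/t19c.png

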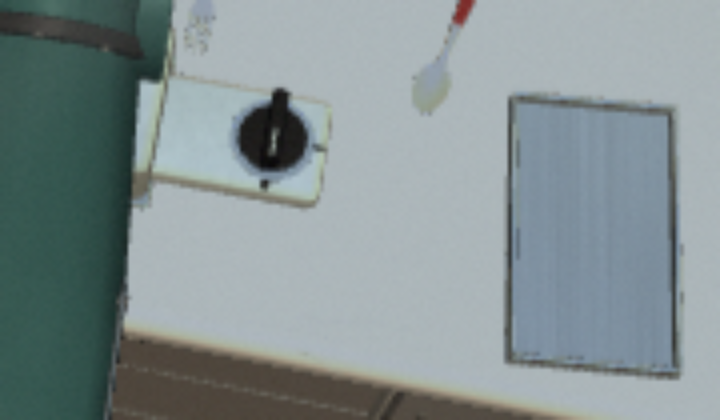

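The hopper is up and the burr holder is visible in the neck. The tray hasn't moved. I rotate the tool back to yaw π/2 to free the wrist, then traverse to the far half of the tray at (0.493, -0.292).

Call:
move_arm:
  increments:
    - [[0.2, 0, 0, 0, 0, 0, 0.08], [0.2, 0, 0, 0, 0, 0, 0.16], [0.2, 0, 0, 0, 0, 0, 0.24], [0.2, 0, 0, 0, 0, 0, 0.32], [0.2, 0, 0, 0, 0, 0, 0.4], [0.2, 0, 0, 0, 0, 0, 0.48], [0.2, 0, 0, 0, 0, 0, 0.55], [0.2, 0, 0, 0, 0, 0, 0.6]]

```text
time: 42.6
tool_pos: [0.4642, 0.0804, 0.4707]
ee_rot: [-3.141, -0.003, 3.026]
wrist_force: [0.4, -0.2, -3.5]
width: 0.0446
```

Call:
move_arm:
  increments:
    - [[0.2, 0, 0, 0, 0, 0, 0.08], [0.2, 0, 0, 0, 0, 0, 0.16], [0.2, 0, 0, 0, 0, 0, 0.24], [0.2, 0, 0, 0, 0, 0, 0.32], [0.2, 0, 0, 0, 0, 0, 0.4], [0.2, 0, 0, 0, 0, 0, 0.48], [0.2, 0, 0, 0, 0, 0, 0.55], [0.2, 0, 0, 0, 0, 0, 0.6]]

```text
time: 43.27
tool_pos: [0.4642, 0.0804, 0.4706]
ee_rot: [-3.139, -0.001, 2.084]
wrist_force: [0.4, 0.1, -2.5]
width: 0.0451
```

Call:
move_arm:
  increments:
    - [[0.2, 0, 0, 0, 0, 0, 0.08], [0.2, 0, 0, 0, 0, 0, 0.16], [0.2, 0, 0, 0, 0, 0, 0.24], [0.2, 0, 0, 0, 0, 0, 0.3], [0.2, 0, 0, 0, 0, 0, 0.33], [0.2, 0, 0, 0, 0, 0, 0.33]]

```text
time: 43.77
tool_pos: [0.4642, 0.0804, 0.4707]
ee_rot: [-3.138, 0.0, 1.57]
wrist_force: [-0.2, 0.2, -3.3]
width: 0.0453
```

```bash
python3 - <<'E'
from fit import *
o=robot.get_obs(); print(o['time'],o['tool_pos'],o['ee_rot'],o['width'],o['wrist_force'],o['joint_positions'])
E
```

```text
43.7667 [0.4642 0.0804 0.4707] [-3.1385  0.0001  1.57  ] 0.04526386728414436 [-0.2156  0.2316 -3.2908] [ 0.0511 -0.0919  1.4198  0.      1.8168  0.0519]
```

Call:
move_arm:
  increments:
    - [[0.2, -0.3, 0.02, 0, 0, 0, 0], [0.2, -0.6, 0.05, 0, 0, 0, 0], [0.2, -0.93, 0.07, 0, 0, 0, 0]]

```text
time: 44.02
tool_pos: [0.4712, -0.0129, 0.4712]
ee_rot: [-3.14, -0.001, 1.575]
wrist_force: [0.9, 0.2, -2.5]
width: 0.0453
```

Call:
move_arm:
  increments:
    - [[0.2, -0.3, 0.02, 0.1, 0, 0, 0], [0.2, -0.6, 0.05, 0.2, 0, 0, 0], [0.2, -0.93, 0.07, 0.3, 0, 0, 0]]

```text
time: 44.27
tool_pos: [0.4781, -0.1067, 0.4411]
ee_rot: [-3.141, -0.001, 1.573]
wrist_force: [0.8, 1.1, -2.0]
width: 0.0449
```

Call:
move_arm:
  increments:
    - [[0.2, -0.3, 0.02, 0.1, 0, 0, 0], [0.2, -0.6, 0.05, 0.2, 0, 0, 0], [0.2, -0.93, 0.07, 0.3, 0, 0, 0]]

```text
time: 44.52
tool_pos: [0.485, -0.1998, 0.4107]
ee_rot: [-3.14, -0.001, 1.573]
wrist_force: [0.6, 1.0, -2.1]
width: 0.0452
```

Call:
move_arm:
  increments:
    - [[0.2, -0.3, 0.02, 0.2, 0, 0, 0], [0.2, -0.6, 0.05, 0.4, 0, 0, 0], [0.2, -0.93, 0.07, 0.5, 0, 0, 0], [0.2, -0.93, 0.07, 0.5, 0, 0, 0], [0.2, -0.93, 0.07, 0.5, 0, 0, 0], [0.2, -0.93, 0.07, 0.5, 0, 0, 0]]

```text
time: 45.02
tool_pos: [0.4922, -0.2914, 0.3615]
ee_rot: [-3.14, -0.002, 1.571]
wrist_force: [-0.1, 0.7, -2.3]
width: 0.045
```

```bash
python3 - <<'E'
from fit import *
o=robot.get_obs(); print(o['time'],o['tool_pos'],o['ee_rot'],o['width'],o['wrist_force'],o['joint_positions'])
p,d=snap('scene','s20');q,dt=snap('top','t20')
cv2.imwrite('pics/s20c.png',cv2.resize(p[200:460,300:520,::-1],None,fx=2.5,fy=2.5)); 
P=pts('scene',d); print(np.median(sel(P,.15,.26,.45,.53,-.34,-.25),0)); c=sel(P,.10,.2,.44,.54,-.35,-.24); print(len(c),c.min(0),c.max(0))
E
```

```text
45.0167 [ 0.4922 -0.2914  0.3615] [-3.1405 -0.0017  1.5711] 0.04499890854281899 [-0.0586  0.6571 -2.3004] [-0.6339  0.1488  1.3881  0.0008  1.6067 -0.6342]
[ 0.4818 -0.3005  0.1827]
1596 [ 0.4556 -0.3253  0.1001] [ 0.5269 -0.2594  0.1998]
```

View pics/s20c.png

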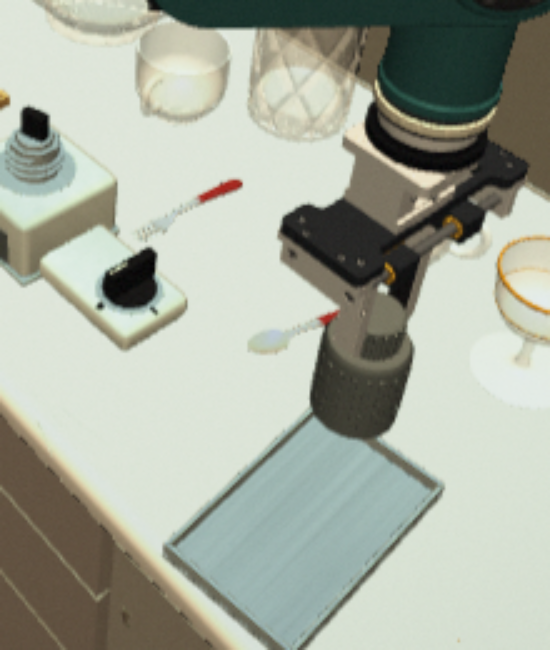

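The hopper hangs above the far end of the tray with enough clearance. I'll lower and release.

Call:
move_arm:
  increments:
    - [[0.2, 0, 0, 0.25, 0, 0, 0], [0.2, 0, 0, 0.45, 0, 0, 0], [0.2, 0, 0, 0.6, 0, 0, 0], [0.2, 0, 0, 0.68, 0, 0, 0], [0.2, 0, 0, 0.72, 0, 0, 0], [0.2, 0, 0, 0.75, 0, 0, 0], [0.2, 0, 0, 0.75, 0, 0, 0], [0.2, 0, 0, 0.75, 0, 0, 0]]

```text
time: 45.78
tool_pos: [0.4923, -0.2915, 0.288]
ee_rot: [3.141, 0.0, 1.571]
wrist_force: [-0.4, -0.1, -3.5]
width: 0.0453
```

```bash
python3 - <<'E'
from fit import *
o=robot.get_obs(); print(o['time'],o['tool_pos'],o['ee_rot'],o['width'],o['wrist_force'])
p,d=snap('scene','s21')
cv2.imwrite('pics/s21c.png',cv2.resize(p[200:460,300:520,::-1],None,fx=2.5,fy=2.5)); 
P=pts('scene',d); q=sel(P,.09,.13,.45,.53,-.34,-.25); print(np.histogram(q[:,2],np.arange(.09,.13,.004)))
E
```

```text
45.7833 [ 0.4923 -0.2915  0.288 ] [3.1414 0.0005 1.5711] 0.04528879430135876 [-0.375  -0.1024 -3.5468]
(array([ 22,  20,  41,  44,  50, 179,  66,  30,  26,  15]), array([0.09 , 0.094, 0.098, 0.102, 0.106, 0.11 , 0.114, 0.118, 0.122,
       0.126, 0.13 ]))
```

View pics/s21c.png

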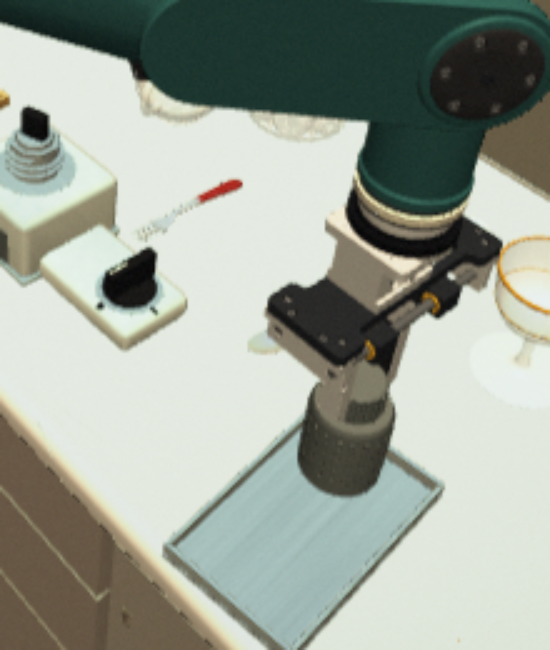

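Call:
move_arm:
  increments:
    - [[0.2, 0, 0, 0.02, 0, 0, 0], [0.2, 0, 0, 0.03, 0, 0, 0], [0.2, 0, 0, 0.035, 0, 0, 0], [0.2, 0, 0, 0.035, 0, 0, 0]]

```text
time: 46.17
tool_pos: [0.4923, -0.2919, 0.2845]
ee_rot: [3.141, 0.001, 1.571]
wrist_force: [-2.5, 0.2, 0.1]
width: 0.045
```

Call:
move_arm:
  increments:
    - [[0.65, 0, 0, 0, 0, 0, 0], [0.65, 0, 0, 0, 0, 0, 0], [0.65, 0, 0, 0, 0, 0, 0], [0.65, 0, 0, 0, 0, 0, 0]]

```text
time: 46.5
tool_pos: [0.4926, -0.2916, 0.2841]
ee_rot: [3.14, 0.0, 1.571]
wrist_force: [0.8, -0.5, 0.3]
width: 0.061
```

Call:
move_arm:
  increments:
    - [[0.65, 0, 0, -0.4, 0, 0, 0], [0.65, 0, 0, -0.8, 0, 0, 0], [0.65, 0, 0, -1, 0, 0, 0]]

```text
time: 46.75
tool_pos: [0.4926, -0.2916, 0.3887]
ee_rot: [3.136, 0.004, 1.571]
wrist_force: [-0.3, -1.0, 0.4]
width: 0.0602
```

Call:
move_arm:
  increments:
    - [[0.5, 0.3, 0, -0.1, 0, 0, 0], [0.5, 0.7, 0, -0.1, 0, 0, 0], [0.5, 1, 0, -0.1, 0, 0, 0]]

```text
time: 47.0
tool_pos: [0.4923, -0.1902, 0.3954]
ee_rot: [3.138, 0.0, 1.57]
wrist_force: [-0.4, -0.3, -0.1]
width: 0.0472
```

```bash
python3 - <<'E'
from fit import *
o=robot.get_obs(); print(o['time'],o['tool_pos'],o['ee_rot'],o['width'],o['wrist_force'])
p,d=snap('scene','s22');q,dt=snap('top','t22')
cv2.imwrite('pics/s22c.png',cv2.resize(p[200:460,300:520,::-1],None,fx=2.5,fy=2.5)); 
cv2.imwrite('pics/s22b.png',cv2.resize(p[225:295,275:350,::-1],None,fx=8,fy=8,interpolation=cv2.INTER_CUBIC)); 
cv2.imwrite('pics/t22b.png',cv2.resize(q[235:295,300:360,::-1],None,fx=8,fy=8,interpolation=cv2.INTER_CUBIC)); 
for n,D in (('scene',d),('top',dt)):
    P=pts(n,D); c=sel(P,.135,.16,.43,.5,.04,.12); print(n,len(c),c.mean(0) if len(c) else '',rect(c) if len(c)>3 else '')
E
```

```text
47.0 [ 0.4923 -0.1902  0.3954] [3.138  0.0002 1.5701] 0.0471692506809186 [-0.3661 -0.3492 -0.1253]
scene 82 [0.4655 0.0783 0.1436] (array([0.4665, 0.0807]), array([14.493 , 28.2145]), 18.52454376220703)
top 53 [0.4622 0.0792 0.1456] (array([0.4634, 0.0793]), array([13.4019, 24.717 ]), 13.32830810546875)
```

View pics/s22c.png

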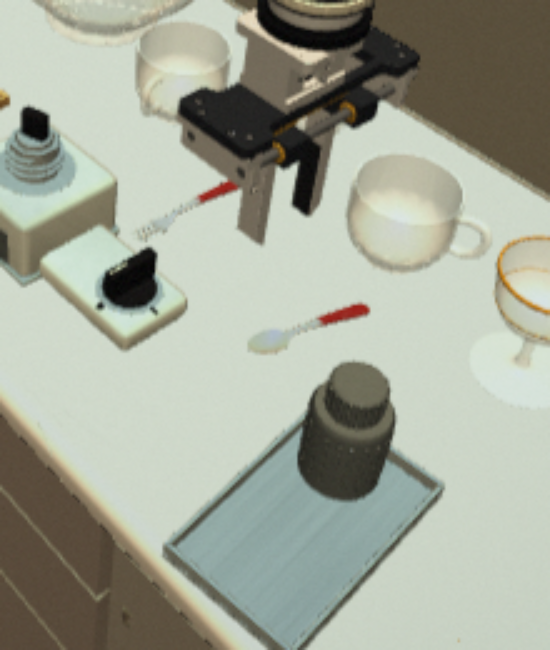

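View pics/s22b.png

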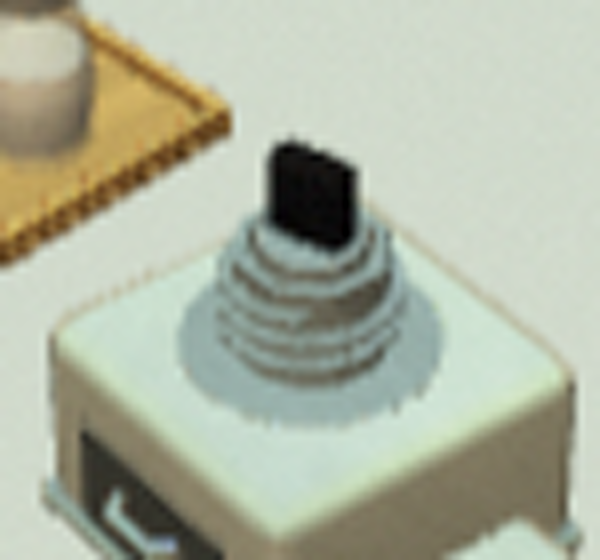

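View pics/t22b.png

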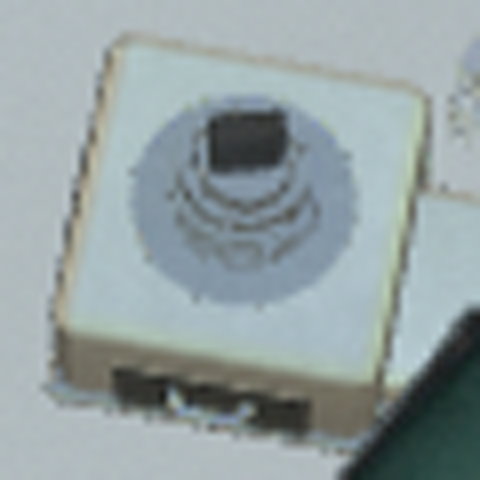

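The hopper stands in the tray. The burr tab is centred at about (0.465, 0.080), with its thin axis about 16° from x. Next I fetch it.

Call:
move_arm:
  increments:
    - [[0.45, 0.35, -0.03, 0, 0, 0, 0], [0.45, 0.7, -0.06, 0, 0, 0, 0], [0.45, 0.905, -0.091, 0, 0, 0, 0]]

```text
time: 47.35
tool_pos: [0.4831, -0.0995, 0.3937]
ee_rot: [3.141, -0.001, 1.571]
wrist_force: [-0.0, 1.0, -0.6]
width: 0.0425
```

Call:
move_arm:
  increments:
    - [[0.45, 0.35, -0.03, 0, 0, 0, 0], [0.45, 0.7, -0.06, 0, 0, 0, 0], [0.45, 0.905, -0.091, 0, 0, 0, 0]]

```text
time: 47.6
tool_pos: [0.4739, -0.0087, 0.3938]
ee_rot: [3.141, -0.001, 1.572]
wrist_force: [0.7, 0.2, -0.1]
width: 0.042
```

Call:
move_arm:
  increments:
    - [[0.45, 0.35, -0.03, 0, 0, 0, 0], [0.45, 0.7, -0.06, 0, 0, 0, -0.05], [0.45, 0.905, -0.091, 0, 0, 0, -0.12], [0.45, 0.905, -0.091, 0, 0, 0, -0.178], [0.45, 0.905, -0.091, 0, 0, 0, -0.178], [0.45, 0.905, -0.091, 0, 0, 0, -0.178]]

```text
time: 48.1
tool_pos: [0.4653, 0.0797, 0.3937]
ee_rot: [3.141, 0.0, 1.848]
wrist_force: [0.3, -0.9, 0.3]
width: 0.0424
```

```bash
python3 - <<'E'
from fit import *
o=robot.get_obs(); print(o['time'],o['tool_pos'],o['ee_rot'],o['width'],o['wrist_force'],o['joint_positions'])
p,d=snap('scene','s23')
cv2.imwrite('pics/s23c.png',cv2.resize(p[130:320,240:400,::-1],None,fx=3.5,fy=3.5)); 
E
```

```text
48.1 [0.4653 0.0797 0.3937] [3.1413 0.0004 1.848 ] 0.04235993360810071 [ 0.2642 -0.8723  0.2582] [ 0.0495 -0.0853  1.5651 -0.0004  1.6615 -0.2278]
```

View pics/s23c.png

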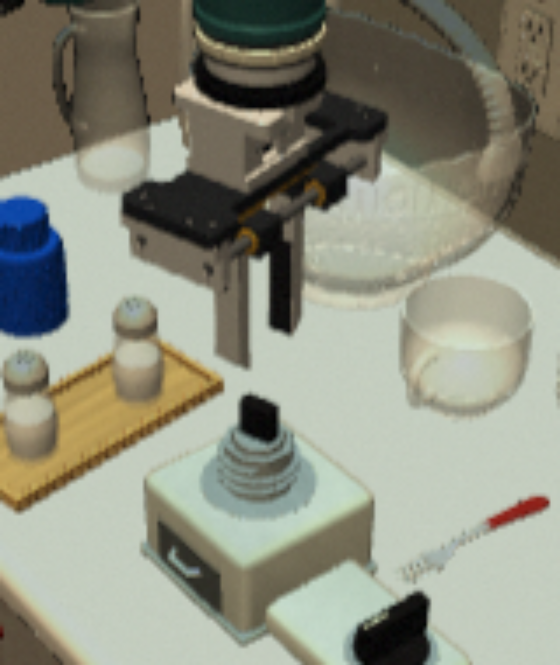

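Call:
move_arm:
  increments:
    - [[0.45, 0, 0, 0.3, 0, 0, 0], [0.45, 0, 0, 0.55, 0, 0, 0], [0.45, 0, 0, 0.67, 0, 0, 0], [0.45, 0, 0, 0.715, 0, 0, 0], [0.45, 0, 0, 0.715, 0, 0, 0], [0.45, 0, 0, 0.715, 0, 0, 0]]

```text
time: 48.65
tool_pos: [0.4655, 0.0795, 0.3232]
ee_rot: [3.14, 0.0, 1.849]
wrist_force: [-0.4, -0.6, 0.9]
width: 0.0423
```

Call:
move_arm:
  increments:
    - [[0, 0, 0, 0, 0, 0, 0], [0, 0, 0, 0, 0, 0, 0], [0, 0, 0, 0, 0, 0, 0], [0, 0, 0, 0, 0, 0, 0], [0, 0, 0, 0, 0, 0, 0], [0, 0, 0, 0, 0, 0, 0]]

```text
time: 49.15
tool_pos: [0.4653, 0.08, 0.3229]
ee_rot: [3.14, 0.0, 1.85]
wrist_force: [1.1, -0.3, 1.2]
width: 0.0119
```

```bash
python3 - <<'E'
from fit import *
o=robot.get_obs(); print(o['time'],o['tool_pos'],o['ee_rot'],o['width'],o['wrist_force'],o['wrist_torque'])
p,d=snap('scene','s24')
cv2.imwrite('pics/s24c.png',cv2.resize(p[180:300,270:360,::-1],None,fx=5,fy=5)); 
E
```

```text
49.15 [0.4653 0.08   0.3229] [3.1397 0.0003 1.8504] 0.011885436054012478 [ 1.1395 -0.2793  1.1714] [-0.0086 -0.1416 -0.005 ]
```

View pics/s24c.png

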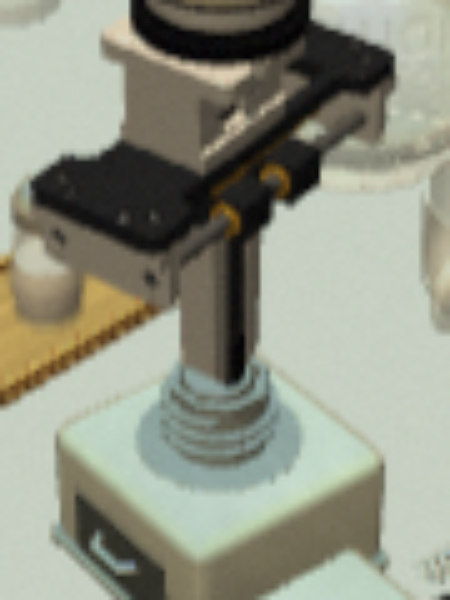

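The burr holder is gripped by its tab at 11.9 mm. I'll lift it, turn the tool to yaw π so the gripper body clears the hopper, and traverse.

Call:
move_arm:
  increments:
    - [[0, 0, 0, -0.15, 0, 0, 0], [0, 0, 0, -0.35, 0, 0, 0], [0, 0, 0, -0.6, 0, 0, 0], [0, 0, 0, -0.6, 0, 0, 0]]

```text
time: 49.53
tool_pos: [0.4657, 0.08, 0.3869]
ee_rot: [3.134, 0.002, 1.85]
wrist_force: [-0.3, 0.7, -0.4]
width: 0.0119
```

Call:
move_arm:
  increments:
    - [[0, 0, 0, 0, 0, 0, -0.07], [0, 0, 0, 0, 0, 0, -0.14], [0, 0, 0, 0, 0, 0, -0.21], [0, 0, 0, 0, 0, 0, -0.28], [0, 0, 0, 0, 0, 0, -0.35], [0, 0, 0, 0, 0, 0, -0.42], [0, 0, 0, 0, 0, 0, -0.49], [0, 0, 0, 0, 0, 0, -0.5]]

```text
time: 50.2
tool_pos: [0.4647, 0.0799, 0.3805]
ee_rot: [-3.14, -0.002, 2.638]
wrist_force: [0.1, -0.8, -0.4]
width: 0.0119
```

Call:
move_arm:
  increments:
    - [[0, 0, 0, 0, 0, 0, -0.07], [0, 0, 0, 0, 0, 0, -0.14], [0, 0, 0, 0, 0, 0, -0.21], [0, 0, 0, 0, 0, 0, -0.28], [0, 0, 0, 0, 0, 0, -0.322], [0, 0, 0, 0, 0, 0, -0.322], [0, 0, 0, 0, 0, 0, -0.322]]

```text
time: 50.78
tool_pos: [0.4649, 0.0799, 0.3814]
ee_rot: [3.142, -0.001, 3.138]
wrist_force: [-0.2, 0.2, -2.2]
width: 0.0117
```

```bash
python3 - <<'E'
from fit import *
o=robot.get_obs(); print(o['time'],o['tool_pos'],o['ee_rot'],o['width'],o['wrist_force'],o['joint_positions'])
p,d=snap('scene','s25');q,dt=snap('top','t25')
cv2.imwrite('pics/s25c.png',cv2.resize(p[120:460,230:500,::-1],None,fx=2.2,fy=2.2)); 
cv2.imwrite('pics/t25c.png',cv2.resize(q[240:345,400:500,::-1],None,fx=6,fy=6,interpolation=cv2.INTER_CUBIC)); 
E
```

```text
50.7833 [0.4649 0.0799 0.3814] [ 3.1416 -0.0013  3.1382] 0.011719197130553156 [-0.231   0.1892 -2.2412] [ 0.0499 -0.0823  1.5866  0.0001  1.6386 -1.5175]
```

View pics/s25c.png

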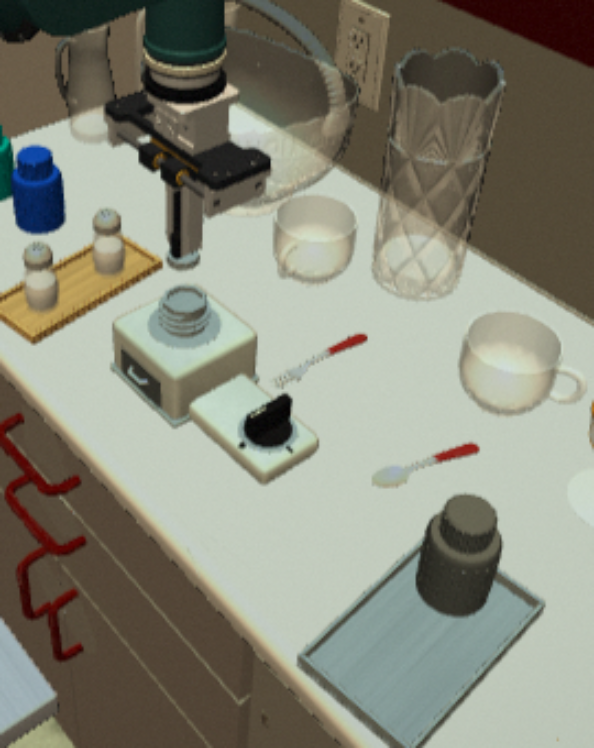

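View pics/t25c.png

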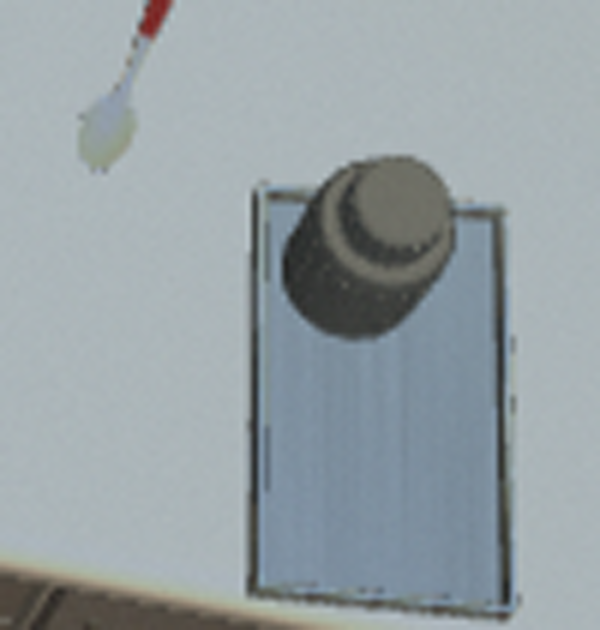

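The tray has been knocked: its top-left corner went from (437,264) to (443,271), with the hopper still in it. I'll remeasure.

```bash
python3 - <<'E'
from fit import *
L=[(400+257/6,240+188/6),(400+502/6,240+210/6),(400+512/6,240+603/6),(400+253/6,240+590/6)]
q=np.array([w('top',None,u,v,.018)[:2] for u,v in L]); print(q,q.mean(0))
a=((q[0]-q[3])+(q[1]-q[2]))/2; print('yaw',np.degrees(np.arctan2(a[1],a[0])))
for n,t in (('scene','s25'),('top','t25')):
    P=pts(n,np.load(f'pics/{t}_d.npy')); c=sel(P,.1,.12,.40,.56,-.4,-.22); print('hop',np.median(c,0),circ(c))
E
```

```text
[[ 0.5183 -0.2449]
 [ 0.5309 -0.3622]
 [ 0.3396 -0.383 ]
 [ 0.3217 -0.2656]] [ 0.4276 -0.3139]
yaw 6.109574516915026
hop [ 0.4881 -0.2951  0.1088] (array([ 0.4915, -0.2938]), 23.760828018188477)
hop [ 0.4876 -0.293   0.1084] (array([ 0.4878, -0.2948]), 24.665159225463867)
```

Call:
move_arm:
  increments:
    - [[0, 0.05, -0.25, 0, 0, 0, 0], [0, 0.1, -0.55, 0, 0, 0, 0], [0, 0.16, -0.804, 0, 0, 0, 0]]

```text
time: 51.13
tool_pos: [0.4488, -0.0013, 0.382]
ee_rot: [-3.141, -0.0, 3.141]
wrist_force: [0.0, -0.5, -2.1]
width: 0.0117
```

Call:
move_arm:
  increments:
    - [[0, 0.05, -0.25, 0, 0, 0, 0], [0, 0.1, -0.55, 0, 0, 0, 0], [0, 0.16, -0.804, 0, 0, 0, 0]]

```text
time: 51.38
tool_pos: [0.4325, -0.0823, 0.3822]
ee_rot: [-3.141, 0.0, 3.14]
wrist_force: [-0.8, -0.4, -0.8]
width: 0.0117
```

Call:
move_arm:
  increments:
    - [[0, 0.05, -0.25, 0, 0, 0, 0], [0, 0.1, -0.55, 0, 0, 0, 0], [0, 0.16, -0.804, 0, 0, 0, 0]]

```text
time: 51.63
tool_pos: [0.4165, -0.1628, 0.3821]
ee_rot: [-3.141, 0.0, 3.139]
wrist_force: [0.9, 0.2, -1.0]
width: 0.0119
```

Call:
move_arm:
  increments:
    - [[0, 0.05, -0.25, 0, 0, 0, 0], [0, 0.1, -0.55, 0, 0, 0, 0], [0, 0.16, -0.804, 0, 0, 0, 0]]

```text
time: 51.88
tool_pos: [0.4005, -0.2433, 0.3821]
ee_rot: [-3.141, 0.0, 3.139]
wrist_force: [0.4, -0.6, -1.3]
width: 0.0122
```

Call:
move_arm:
  increments:
    - [[0, 0.05, -0.25, 0, 0, 0, 0], [0, 0.1, -0.55, 0, 0, 0, 0], [0, 0.16, -0.804, 0, 0, 0, 0], [0, 0.16, -0.804, 0, 0, 0, 0], [0, 0.16, -0.804, 0, 0, 0, 0]]

```text
time: 52.3
tool_pos: [0.3846, -0.3231, 0.3817]
ee_rot: [3.14, -0.001, 3.138]
wrist_force: [-0.4, -0.1, -1.2]
width: 0.0119
```

```bash
python3 - <<'E'
from fit import *
o=robot.get_obs(); print(o['time'],o['tool_pos'],o['ee_rot'],o['width'],o['wrist_force'],o['joint_positions'])
p,d=snap('scene','s26')
cv2.imwrite('pics/s26c.png',cv2.resize(p[200:470,300:520,::-1],None,fx=2.2,fy=2.2)); 
E
```

```text
52.3 [ 0.3846 -0.3231  0.3817] [ 3.1403 -0.0005  3.1378] 0.011875831318537011 [-0.4118 -0.057  -1.1732] [-0.8117 -0.0133  1.5199  0.0005  1.6362 -2.3787]
```

View pics/s26c.png

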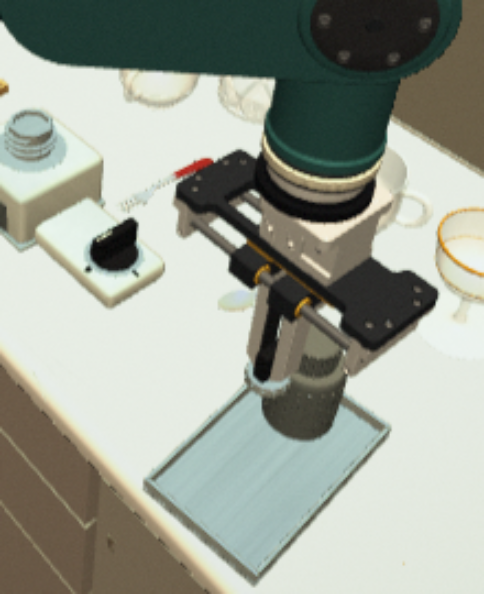

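The burr holder hangs over the near half of the tray, and the gripper body is clear of the hopper. I'll lower it.

Call:
move_arm:
  increments:
    - [[0, 0, 0, 0.3, 0, 0, 0], [0, 0, 0, 0.6, 0, 0, 0], [0, 0, 0, 0.9, 0, 0, 0], [0, 0, 0, 1, 0, 0, 0]]

```text
time: 52.68
tool_pos: [0.3843, -0.3196, 0.2775]
ee_rot: [3.135, -0.005, -3.14]
wrist_force: [-0.6, 0.6, -1.8]
width: 0.0118
```

Call:
move_arm:
  increments:
    - [[0, 0, 0, 0.2, 0, 0, 0], [0, 0, 0, 0.4, 0, 0, 0], [0, 0, 0, 0.5, 0, 0, 0], [0, 0, 0, 0.57, 0, 0, 0], [0, 0, 0, 0.61, 0, 0, 0], [0, 0, 0, 0.62, 0, 0, 0], [0, 0, 0, 0.62, 0, 0, 0]]

```text
time: 53.27
tool_pos: [0.3853, -0.3222, 0.2211]
ee_rot: [-3.141, 0.001, -3.142]
wrist_force: [-0.1, 0.1, -1.4]
width: 0.0118
```

```bash
python3 - <<'E'
from fit import *
o=robot.get_obs(); print(o['time'],o['tool_pos'],o['ee_rot'],o['width'],o['wrist_force'])
p,d=snap('scene','s27')
cv2.imwrite('pics/s27c.png',cv2.resize(p[280:470,350:500,::-1],None,fx=3.5,fy=3.5)); 
E
```

```text
53.2667 [ 0.3853 -0.3222  0.2211] [-3.1406  0.0011 -3.1415] 0.011789821436465207 [-0.0645  0.1261 -1.3954]
```

View pics/s27c.png

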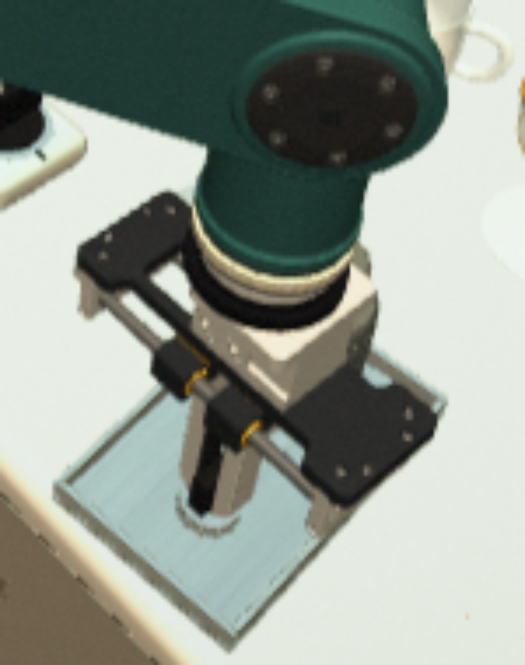

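Nearly on the floor. I lower 3 mm more, open, and lift straight up.

Call:
move_arm:
  increments:
    - [[0, 0, 0, 0.02, 0, 0, 0], [0, 0, 0, 0.03, 0, 0, 0], [0, 0, 0, 0.03, 0, 0, 0], [0, 0, 0, 0.03, 0, 0, 0]]

```text
time: 53.65
tool_pos: [0.385, -0.3221, 0.2174]
ee_rot: [-3.141, 0.0, 3.141]
wrist_force: [-0.4, 0.3, -0.7]
width: 0.0115
```

Call:
move_arm:
  increments:
    - [[0.35, 0, 0, 0, 0, 0, 0], [0.35, 0, 0, 0, 0, 0, 0], [0.35, 0, 0, 0, 0, 0, 0], [0.35, 0, 0, 0, 0, 0, 0]]

```text
time: 53.98
tool_pos: [0.3851, -0.3221, 0.2174]
ee_rot: [-3.141, 0.0, 3.142]
wrist_force: [-0.4, 0.5, 0.3]
width: 0.0321
```

Call:
move_arm:
  increments:
    - [[0.35, 0, 0, -0.3, 0, 0, 0], [0.35, 0, 0, -0.7, 0, 0, 0], [0.35, 0, 0, -1, 0, 0, 0], [0.35, 0, 0, -1, 0, 0, 0]]

```text
time: 54.32
tool_pos: [0.3862, -0.3233, 0.3252]
ee_rot: [-3.131, 0.01, -3.142]
wrist_force: [0.1, -0.9, 0.7]
width: 0.0327
```

Call:
move_arm:
  increments:
    - [[0.35, 0, 0, -0.4, 0, 0, 0], [0.35, 0, 0, -0.8, 0, 0, 0], [0.35, 0, 0, -0.8, 0, 0, 0]]

```text
time: 54.57
tool_pos: [0.3855, -0.3227, 0.4058]
ee_rot: [-3.131, 0.01, -3.142]
wrist_force: [0.2, -0.4, 1.0]
width: 0.0332
```

Call:
move_arm:
  increments:
    - [[0.35, 0.1, 0.3, 0, 0, 0, 0], [0.35, 0.3, 0.7, 0, 0, 0, 0], [0.35, 0.5, 1, 0, 0, 0, 0]]

```text
time: 54.82
tool_pos: [0.3347, -0.2211, 0.3966]
ee_rot: [3.141, -0.0, 3.141]
wrist_force: [-0.6, 1.2, 1.3]
width: 0.0327
```

Call:
move_arm:
  increments:
    - [[0.35, 0, 0.3, 0, 0, 0, 0], [0.35, 0, 0.7, 0, 0, 0, 0], [0.35, 0, 1, 0, 0, 0, 0], [0.35, 0, 1, 0, 0, 0, 0], [0.35, 0, 1, 0, 0, 0, 0], [0.35, 0, 1, 0, 0, 0, 0]]

```text
time: 55.32
tool_pos: [0.3351, -0.1224, 0.3972]
ee_rot: [-3.141, 0.0, -3.141]
wrist_force: [-0.2, -0.5, 0.3]
width: 0.033
```

```bash
python3 - <<'E'
from fit import *
o=robot.get_obs(); print(o['time'],o['tool_pos'],o['ee_rot'],o['width'],o['wrist_force'])
p,d=snap('scene','s28');q,dt=snap('top','t28')
cv2.imwrite('pics/s28c.png',cv2.resize(p[160:470,210:510,::-1],None,fx=1.9,fy=1.9)); 
cv2.imwrite('pics/t28c.png',cv2.resize(q[190:345,230:500,::-1],None,fx=2.8,fy=2.8,interpolation=cv2.INTER_CUBIC)); 
cv2.imwrite('pics/t28t.png',cv2.resize(q[250:350,420:500,::-1],None,fx=6,fy=6,interpolation=cv2.INTER_CUBIC)); 
P=pts('scene',d); print('A',sel(P,.085,.12,.46,.55,.24,.34).mean(0),'B',sel(P,.085,.12,.37,.45,.24,.34).mean(0)); print('bar',rect(sel(P,.055,.069,.42,.52,-.1,-.025)))
for n,D in (('scene',d),('top',dt)):
    P=pts(n,D); c=sel(P,.1,.12,.40,.56,-.4,-.22); print('hop',circ(c)); c=sel(P,.033,.06,.34,.43,-.38,-.27); print('tab',c.mean(0),c.min(0),c.max(0))
E
```

```text
55.3167 [ 0.3351 -0.1224  0.3972] [-3.1408  0.0004 -3.1414] 0.03304513421880522 [-0.1569 -0.5087  0.3149]
A [0.5054 0.2865 0.0912] B [0.4027 0.2768 0.091 ]
bar (array([ 0.469 , -0.0589]), array([54.5716, 13.8856]), 1.0849868059158325)
hop (array([ 0.4908, -0.2943]), 23.483449935913086)
tab [ 0.3819 -0.3236  0.0408] [ 0.3697 -0.3293  0.0333] [ 0.396  -0.3166  0.0453]
hop (array([ 0.489, -0.293]), 24.16086769104004)
tab [ 0.3791 -0.3231  0.0417] [ 0.3672 -0.3286  0.0335] [ 0.3931 -0.3169  0.0493]
```

View pics/s28c.png

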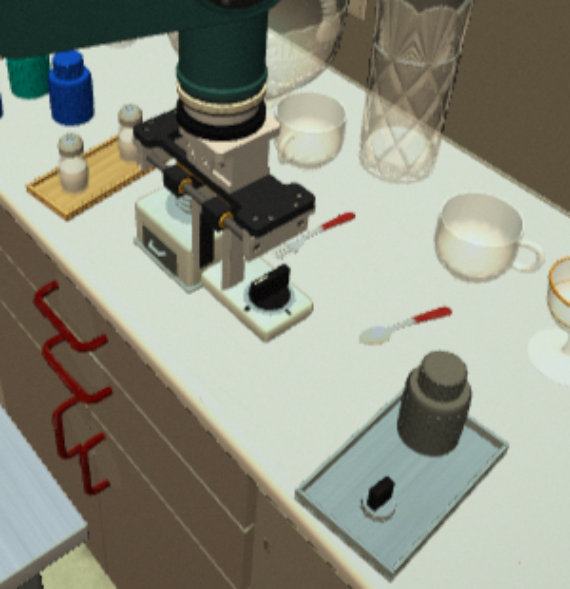

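View pics/t28c.png

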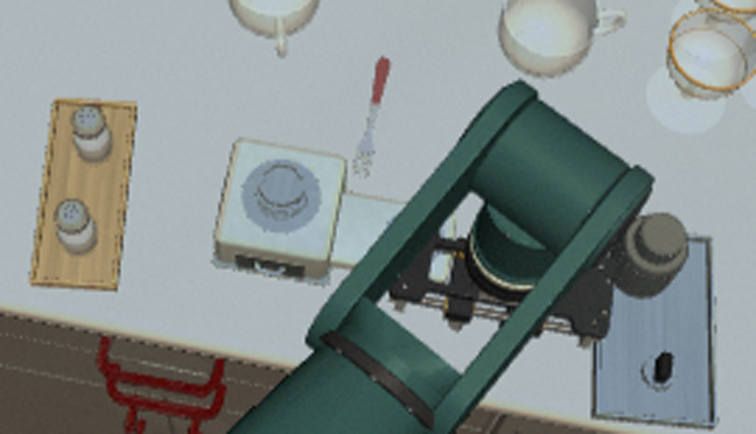

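View pics/t28t.png

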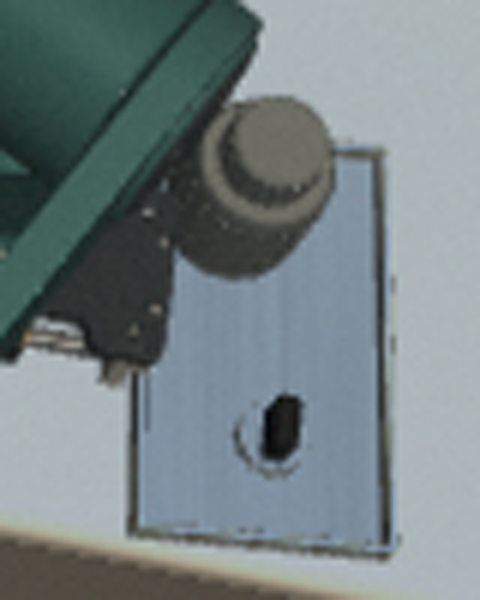

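All final states look right: both shakers are on the board, the switch bar lies along x (off), the hopper and burr holder stand in the tray, and the robot is clear. I hand it in.

```bash
python3 - <<'E'
from h import *
print(robot.close_job())
E
```

```text
the job is handed in; nothing more can be done
None
```

The job is done and handed in at about 55 s of the 210 s allowed; the hand-in gave no verdict.

1. **Shakers:** only two were there. I moved both onto the wooden board, where they stand upright about 50 mm either side of its middle and within about 6 mm of its centre line.
2. **Switch:** I turned it clockwise to off. The last depth reading puts its bar along the grinder's x axis, about 1° from world x.
3. **Hopper:** I unscrewed it anticlockwise in three strokes, about two turns in all. A test lift after 1.5 turns still felt thread, so I did the third stroke before lifting it off. It stands in the tray at about (0.490, -0.294).
4. **Burr holder:** it stands in the tray at about (0.381, -0.323). The tray had been knocked about 2–3 cm while I was taking the burr holder out, so I remeasured it before placing.

The last pictures show the hopper and burr holder inside the tray, and the teaspoon, cake fork and mug where they were. The gripper was open and touching nothing, with wrist force near zero. No check failed. The two cameras differ by about 2–3 mm on positions, within the margins. I saw no slackening of the grip.

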